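# Prop up the now-playing panel by the turntable

### The job

Lift the picture panel out of its slotted stand and lean it back, picture outward, on the flat front of the free-standing bookend: square, centred, about 20 degrees off upright, lower edge on the table. Then open the drawer under the turntable and stand the white weight from it in front of the middle of the panel's lower edge, as good as touching it, as a stop. Finish by pushing the drawer fully home, leaving bookend, jar and stylus gauge where they are.

Things in the scene. Friction and masses are not known exactly. Their poses are not given: they have to be found in the camera images.
- panel_center (a point): Centre of the picture panel, a wooden slab 190 mm high, 140 wide, 12 thick, 0.25 kg; blue-green picture with yellow disc. x: out of the picture side, y: width, z: up its height. Starts upright in the stand's slot, picture away from the robot, lower edge 12 mm up. Grip it across its thickness at the middle of its top edge, at most 45 mm deep, to keep fingers above the bookend as it leans.
- panel_foot (a point): Middle of the panel's lower front edge (picture side), 95 mm below the panel's centre and 6 mm out towards the picture side. Axes as for the panel.
- stand: Dark wooden slotted stand, fixed, 100 mm (x) by 130 mm (y) by 40 mm high; origin at the centre of its underside, z up. Its slot runs along y through the middle, 18 mm wide and 28 mm deep, slot floor 12 mm above the table. The panel stands in it.
- bookend: Free-standing aluminium bookend, loose, 0.55 kg. Origin on the table under the middle of its flat upright face; x out of that face (away from the robot), y along its width, z up. Upright 120 mm wide, 105 high, 6 thick (behind the face); foot plate 6 mm thick, 100 deep, behind it (-x). The second bookend, at the left side holding record sleeves, is not meant.
- drawer (a joint): Opening of the small pale wooden drawer under the turntable, in m: 0 is shut, 0.15 is the stop; it starts shut or a few mm open. It slides with about 1.5 N of friction and stays where it is left.
- drawer_handle (a point): Middle of the drawer's brass bar handle, 56 mm above the table: bar 100 mm long (y), 10 thick (x), 12 high, its middle 50 mm in front of the drawer's front face. x points into the drawer: it opens towards -x; z up. Front board 12 mm thick, top 73 mm up. Inside 164 mm wide (y); floor top 16 mm, side wall tops 50 mm above the table.
- deck: Fixed dark wooden riser, 400 mm wide (y), 400 deep (x), 85 high, carrying the turntable, which stands 60 mm back from the riser's front. Origin on the table under the middle of the riser's front face; x points back, away from the robot. The shut drawer's front face stands 25 mm in front of the riser's; its middle is at y = +60 mm.
- weight_center (a point): Centre of the white ceramic record weight, round, upright, 50 mm high, 0.35 kg: base 68 mm in diameter and 18 high; from 22 mm up a grip 50 mm in diameter. This point is 25 mm above its underside; z is its axis. Starts on the drawer's floor, 65 to 85 mm behind the drawer's front face; pull the drawer out about 130 mm to bring it clear.
- jar: Glass jar with clip-on lid, 90 mm in diameter, 107 mm high, loose; origin at the centre of its underside. Not to be moved.
- gauge: Grey plastic stylus gauge, 110 by 28 mm, 18 mm high, loose, lying on the table; origin at the centre of its underside. Not to be moved.
Things that resemble listed ones, but are neither listed nor needed, are in the scene too. Of the things that look like the part that bears panel_center, the middle-sized one is meant.

How it is judged:
By the outcome, as a careful person would: the job done as asked, in the order asked, and still so for the second after the job is handed in, with the robot touching nothing.
It also fails if it takes over 72 s, if anything falls off the work surface, if the arm or the gripper's body presses on something with over 40 N, if the wrist force passes 120 N, or if a joint passes its speed limit or range.

### The arm

A 7-joint arm with a two-finger parallel gripper is mounted at the origin on the work surface. World frame = base frame: x ahead of the robot, y to its left, z up, the work surface at z = 0. Lengths are in m, angles in rad, forces in N, time in s.
With the tool pointing down it reaches from about 0.425 to 0.925 m from the base axis. Payload 6.8 kg.
Tool frame: the origin (TCP) lies at the very end of the fingers, on their centre line; the grasp point (between the pads) lies r.grip_depth behind it (r.grip_depth is the distance from the TCP to the grasp point, in m); z points along the fingers, x is the direction in which the jaws open and shut, and the axes are right-handed (so a half turn about z gives the same grasp; the last joint's range is limited). The gripper opens to 85 mm and grips with 20 to 120 N. Pads are 22 mm wide; open, the fingers measure 114 mm over their backs; the gripper's body (76 mm by 85 mm) begins 54 mm behind the grasp point. The pads swing forward as they close: fully open they stand 13 mm farther back than shut.
Start: joints at [-1.328, 0.477, 0.022, 1.555, -0.011, 1.109, -0.083], TCP at [0.232, 0.634, 0.231] pointing down, gripper open.
Joint ranges: [-2.96, 2.96], [-0.34, 2.1], [-1.41, 1.46], [0.24, 2.44], [-1.37, 4.51], [0.17, 1.92], [-2.96, 2.96]. Speed limits (rad/s): [2.39, 2.39, 3.14, 3.14, 3.14, 3.14, 3.14].

### API

Orientations are given as a rotation vector (axis times angle).
In Python, from bench import readout, grab_frame, workorder, r gives the robot as it stands.
- The arm moves only by the shell command python3 -m handwheel 'ROWS' [FORCE]. ROWS is text: rows parted by semicolons, each of 7 numbers parted by spaces: the shift along the tool's x, y, z in mm, then the turn, a rotation vector about the tool's x, y, z in degrees, then the finger opening in mm, from 0 to 85.4. A call has 1 to 12 rows; each row is the pose to reach, as a shift and turn from the pose commanded when the call began, along the tool's axes at that moment; what a row does not reach only later rows make up. A row lasts 1/8 s, in which the tool goes at most 62.5 mm and 10.7 degrees, less where a joint would pass 70% of its speed; a pose out of reach is approached as far as the arm can. A call with a gripper value outside its range is refused whole. The fingers move at their own pace and stop on an object; FORCE is the grip in N (left out, the last holds). Time passes only in rows, so rows that repeat a pose let the fingers close. It gives the time, the measured TCP pose, the force and the opening at its end, in the units of the state.
- readout.get_obs(): the state, without advancing time (a new reading comes with each control period).
- grab_frame(name): name is "side" or "top" or "wrist"; returns a dict with "pixels" (384x512x3 uint8, red, green, blue), "fx", "fy", "cx", "cy" (pixels), "rvec" (rotation vector, rad) and "tvec" (3), from world to camera coordinates, as OpenCV has them. Camera axes: x right, y down, z forward; pixel columns grow to the right and rows downward; lengths in m; the calibration is good to about 2 mm. A picture is of the moment at which its call begins. There is no depth.
- workorder.hand_in(): hands the job in, once; it reports no verdict.
The state is a dict: "clock": time; "joints": joint angles; "qvel": joint speeds; "tau": joint torques, N m; "tcp_pos": TCP position; "orientation": TCP orientation; "contact_force": force on the tool from outside, world axes, zero at the start; "moment": the same for the moment, N m; "grip_width": finger opening in m.
Only numpy, scipy, OpenCV 4.12 (cv2) and the standard library are available. Lean on these libraries where they do the work, as an engineer would, in place of code of your own. Each camera call takes 0.05 s, during which the arm holds its last target.

## Working session

There is one attempt and no reset: what is moved stays moved. The work goes in short steps, Python scripts to look and compute and a shell command to move; the robot and the scene stay as the last step left them, time stands still between calls to the robot, and variables do not carry over. Pictures are saved under pics/ and viewed, and the job is handed in when it is done.

```bash
ls; mkdir -p pics; cat > h.py <<'E'
import numpy as np, cv2
from scipy.spatial.transform import Rotation as R
from bench import readout, grab_frame, workorder, r
def cam(n,path=None):
    f=grab_frame(n)
    if path: cv2.imwrite(path,f["pixels"][:,:,::-1])
    return f
def ray(f,u,v):
    Rm=cv2.Rodrigues(np.array(f["rvec"],float))[0]; t=np.array(f["tvec"],float)
    d=Rm.T@np.array([(u-f["cx"])/f["fx"],(v-f["cy"])/f["fy"],1.]); return -Rm.T@t,d/np.linalg.norm(d)
def onz(f,u,v,z):
    o,d=ray(f,u,v); return o+d*(z-o[2])/d[2]
def proj(f,P):
    p,_=cv2.projectPoints(np.atleast_2d(np.array(P,float)),np.array(f["rvec"],float),np.array(f["tvec"],float),np.array([[f["fx"],0,f["cx"]],[0,f["fy"],f["cy"]],[0,0,1.]]),None); return p[:,0]
def save(f):
    return {k:v for k,v in f.items()}
E
python3 - <<'E'
from h import *
import pickle
F={n:cam(n,f"pics/{n}0.png") for n in("side","top","wrist")}
pickle.dump(F,open("F0.pkl","wb"))
o=readout.get_obs();print(o, r.grip_depth)
for n in F: print(n,ray(F[n],256,192),F[n]["fx"])
E
```

```text
pics
{'clock': 0.15, 'joints': array([-1.32809734,  0.47763623,  0.02237528,  1.55614758, -0.01151571,
        1.10930942, -0.08308652]), 'qvel': array([ 0.00054172, -0.00305947,  0.00049876, -0.00508595, -0.00022939,
       -0.00105017, -0.00092295]), 'tau': array([ 2.40175053e-03, -5.96924222e+01,  1.61037683e+00, -2.81488234e+01,
        1.26401833e-02,  6.52898787e-03, -5.92250942e-06]), 'tcp_pos': array([0.23183217, 0.63348835, 0.23056459]), 'orientation': array([ 2.57429613e+00,  1.79921832e+00, -1.67666332e-03]), 'contact_force': array([-0.51053527,  0.57142406, -0.33287354]), 'moment': array([-0.00677813,  0.03852801,  0.02673614]), 'grip_width': 0.08542478340046009} 0.0187
side (array([ 0.16415573, -0.60752668,  0.53734999]), array([ 0.45513655,  0.72229925, -0.52070579])) 364.48216915781006
top (array([0.47280598, 0.00616204, 1.22043004]), array([ 0.06031317, -0.01921451, -0.99799455])) 407.8927799161765
wrist (array([0.15826003, 0.65938331, 0.37326679]), array([ 0.29538265, -0.08506119, -0.95158483])) 340.39659047229634
```

View pics/side0.png

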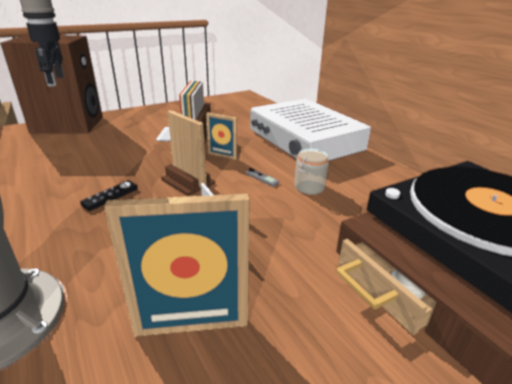

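View pics/top0.png

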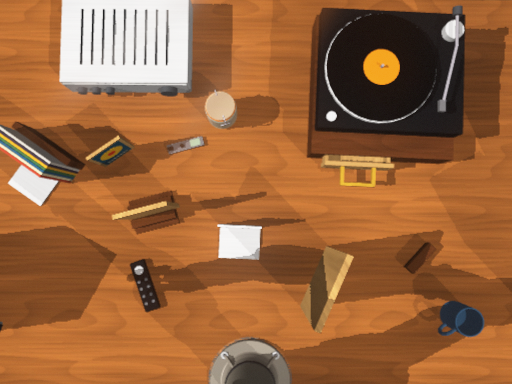

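View pics/wrist0.png

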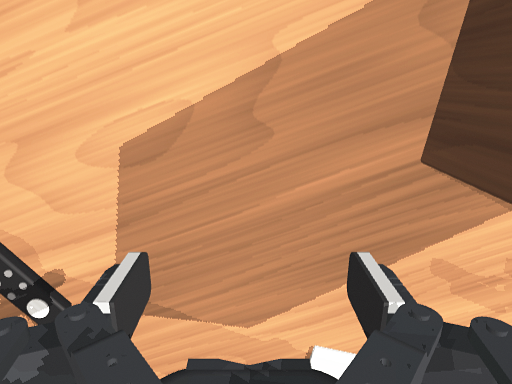

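```bash
python3 - <<'E'
import cv2
a=cv2.imread("pics/top0.png");s=cv2.imread("pics/side0.png")
c=cv2.resize(a[115:275,0:270],(800,474),interpolation=cv2.INTER_CUBIC);cv2.imwrite("pics/topcropA.png",c)
c=cv2.resize(a[100:200,300:420],(720,600),interpolation=cv2.INTER_CUBIC);cv2.imwrite("pics/topcropB.png",c)
c=cv2.resize(s[70:230,130:350],(800,582),interpolation=cv2.INTER_CUBIC);cv2.imwrite("pics/sidecropA.png",c)
E
```

```text
(no output)
```

View pics/topcropA.png

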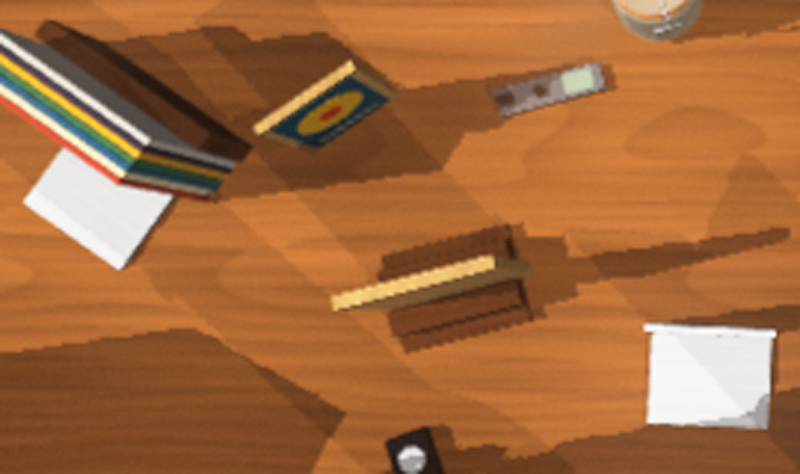

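View pics/topcropB.png

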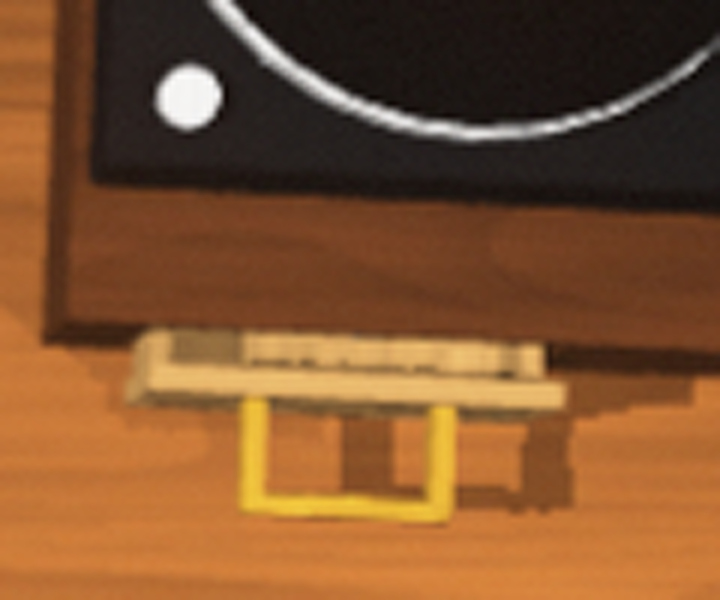

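View pics/sidecropA.png

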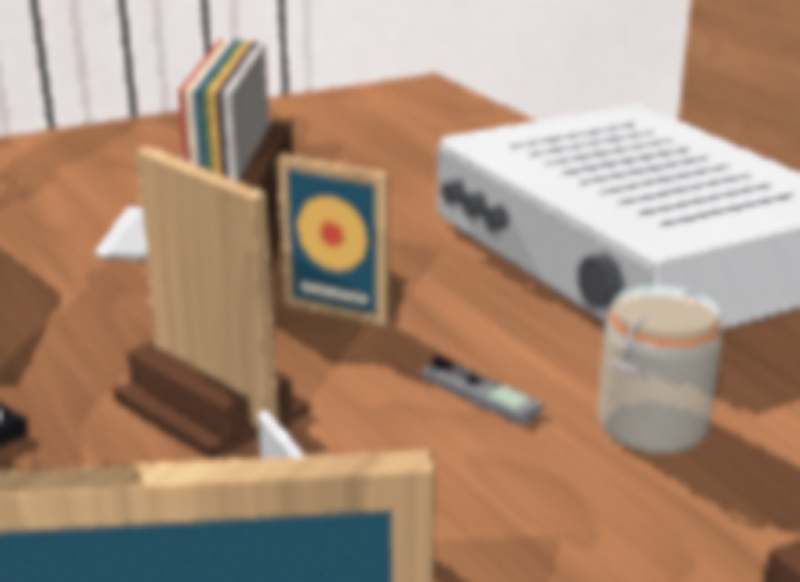

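```bash
cat > m1.py <<'E'
from h import *
import pickle
F=pickle.load(open("F0.pkl","rb"));f=F["top"]
hsv=cv2.cvtColor(f["pixels"],cv2.COLOR_RGB2HSV)
print("panel", hsv[210,140],hsv[213,165],"bk",hsv[242,230],hsv[226,240],"handle",hsv[183,357],"front",hsv[165,345])
def comp(lo,hi,box,zz):
    m=cv2.inRange(hsv,np.array(lo),np.array(hi)); k=np.zeros_like(m);x0,y0,x1,y1=box;k[y0:y1,x0:x1]=m[y0:y1,x0:x1]
    n,l,s,c=cv2.connectedComponentsWithStats(k);i=1+np.argmax(s[1:,4]);cs,_=cv2.findContours((l==i).astype(np.uint8),cv2.RETR_EXTERNAL,cv2.CHAIN_APPROX_NONE)
    rc=cv2.minAreaRect(cs[0]);b=cv2.boxPoints(rc);P=np.array([onz(f,*q,zz) for q in b]);print(s[i],c[i],b.tolist());print(P.round(4).tolist(),"ctr",onz(f,*rc[0],zz).round(4))
    e=[P[1]-P[0],P[2]-P[1]];print([round(np.linalg.norm(v),4) for v in e],[round(np.degrees(np.arctan2(v[1],v[0])),2) for v in e]);return l==i
comp((15,60,190),(30,160,255),(105,190,185,225),.202)
comp((0,0,190),(179,40,255),(215,220,270,265),.006)
comp((20,140,150),(30,255,255),(330,160,390,190),.062)
comp((15,60,150),(30,160,255),(310,150,400,172),.073)
E
python3 m1.py
```

```text
panel [ 20 130 240] [ 11 179  84] bk [ 15   2 247] [  0   0 248] handle [ 22 192 234] front [ 18 141 215]
[112 202  55  18 269] [138.14126394 210.13754647] [[110.82355499267578, 214.2941436767578], [165.4117889404297, 200.64707946777344], [166.6470947265625, 205.58824157714844], [112.05885314941406, 219.2353057861328]]
[[0.4765, 0.3477, 0.202], [0.5113, 0.2126, 0.202], [0.499, 0.2093, 0.202], [0.4643, 0.3444, 0.202]] ctr [0.4878 0.2786 0.202 ]
[np.float64(0.1396), np.float64(0.0127)] [np.float64(-75.56), np.float64(-165.07)]
[ 217  224   45   35 1265] [238.26482213 240.8743083 ] [[214.99610900878906, 257.062255859375], [217.0817108154297, 223.69261169433594], [261.0972900390625, 226.443603515625], [259.01165771484375, 259.813232421875]]
[[0.3527, 0.103, 0.006], [0.4512, 0.0979, 0.006], [0.4438, -0.0329, 0.006], [0.3454, -0.0271, 0.006]] ctr [0.3982 0.0352 0.006 ]
[np.float64(0.0986), np.float64(0.131)] [np.float64(-3.01), np.float64(-93.24)]
[340 166  36  21 210] [356.93809524 179.08571429] [[338.9649963378906, 184.560302734375], [340.1361999511719, 165.82101440429688], [375.1867980957031, 168.01168823242188], [374.0155944824219, 186.7509765625]]
[[0.5655, -0.2526, 0.062], [0.6192, -0.2562, 0.062], [0.6136, -0.3565, 0.062], [0.5599, -0.3526, 0.062]] ctr [ 0.5895 -0.3045  0.062 ]
[np.float64(0.0539), np.float64(0.1004)] [np.float64(-3.89), np.float64(-93.22)]
[321 155  73  14 707] [357.87977369 161.35785007] [[320.93988037109375, 166.9687957763672], [321.12738037109375, 154.5928497314453], [393.17144775390625, 155.68443298339844], [392.98394775390625, 168.0603790283203]]
[[0.6142, -0.1993, 0.073], [0.6495, -0.2, 0.073], [0.6477, -0.4045, 0.073], [0.6125, -0.4036, 0.073]] ctr [ 0.631  -0.3018  0.073 ]
[np.float64(0.0353), np.float64(0.2045)] [np.float64(-1.05), np.float64(-90.49)]
```

```bash
cat > m2.py <<'E'
from h import *
import pickle
F=pickle.load(open("F0.pkl","rb"));f=F["top"]
g=f["pixels"].astype(float).min(axis=2)  # blue low on wood, high on white
pts=[]
for c in range(220,259):
    col=g[216:232,c]
    i=np.where((col[:-1]<150)&(col[1:]>=150))[0]
    if len(i): i=i[0]; pts.append((c,216+i+(150-col[i])/(col[i+1]-col[i])))
pts=np.array(pts);p=np.polyfit(pts[:,0],pts[:,1],1);print("front edge",p,np.std(pts[:,1]-np.polyval(p,pts[:,0])))
ends=[]
for rr in (224,225,226):
    row=g[rr,205:275];i=np.where(row>150)[0];print(rr,205+i[0],205+i[-1],row[i[0]-1:i[0]+1],row[i[-1]:i[-1]+2])
a,b=216.7,261.0
A=onz(f,a,np.polyval(p,a),.105);B=onz(f,b,np.polyval(p,b),.105)
print(A,B,np.linalg.norm(A-B),(A+B)/2,"yaw",np.degrees(np.arctan2(*(A-B)[1::-1]))-90)
s=F["side"]; print(proj(s,[A,B,(A+B)/2*[1,1,0]]), proj(f,[A*[1,1,0],B*[1,1,0]]))
# handle outer edge & deck front edge
px=f["pixels"].astype(float)
print([tuple(f["pixels"][r,430]) for r in range(155,170)])
o=readout.get_obs();print(R.from_rotvec(o["orientation"]).as_matrix().round(3))
E
python3 m2.py
```

```text
front edge [5.13280759e-02 2.12557742e+02] 0.13203748648466818
224 218 223 [125. 183.] [167. 140.]
225 217 245 [ 62. 198.] [162. 134.]
226 217 260 [ 61. 164.] [179. 141.]
[0.45300354 0.09143582 0.105     ] [ 0.44750834 -0.02942542  0.105     ] 0.12098609650181923 [0.45025594 0.0310052  0.105     ] yaw -2.6032773679865358
[[201.9827365  182.59094952]
 [223.23374974 208.07682925]
 [213.78941963 231.98773003]] [[219.39710073 223.06996712]
 [259.88146306 225.14813704]]
[(np.uint8(115), np.uint8(64), np.uint8(33)), (np.uint8(118), np.uint8(64), np.uint8(34)), (np.uint8(119), np.uint8(67), np.uint8(34)), (np.uint8(109), np.uint8(61), np.uint8(32)), (np.uint8(71), np.uint8(38), np.uint8(21)), (np.uint8(63), np.uint8(35), np.uint8(22)), (np.uint8(63), np.uint8(34), np.uint8(21)), (np.uint8(71), np.uint8(42), np.uint8(24)), (np.uint8(128), np.uint8(70), np.uint8(34)), (np.uint8(192), np.uint8(113), np.uint8(55)), (np.uint8(189), np.uint8(111), np.uint8(55)), (np.uint8(191), np.uint8(113), np.uint8(53)), (np.uint8(192), np.uint8(114), np.uint8(53)), (np.uint8(186), np.uint8(110), np.uint8(54)), (np.uint8(185), np.uint8(109), np.uint8(51))]
[[ 0.344  0.939 -0.   ]
 [ 0.939 -0.344 -0.001]
 [-0.001  0.    -1.   ]]
```

```bash
cat >> h.py <<'E'
def Rt(yaw,tilt=0,flip=False):
    """tool x along yaw (deg), tool z down, leaning so that fingers point ahead along yaw by tilt"""
    y=np.radians(yaw);t=np.radians(tilt);u=np.array([np.cos(y),np.sin(y),0]);k=np.array([0,0,1.])
    z=np.sin(t)*u-np.cos(t)*k; x=np.cos(t)*u+np.sin(t)*k
    if flip: x=-x
    return np.stack([x,np.cross(z,x),z],1)
def rel(p,Rm,p0=None,R0=None):
    o=readout.get_obs();p0=o["tcp_pos"] if p0 is None else p0;R0=R.from_rotvec(o["orientation"]).as_matrix() if R0 is None else R0
    d=R0.T@(np.array(p)-p0)*1000;rv=np.degrees(R.from_matrix(R0.T@Rm).as_rotvec());print("rel mm",d.round(1),"deg",rv.round(2));return d,rv
E
python3 - <<'E'
from h import *
for fl in(0,1): rel([.488,.279,.29],Rt(14.4,0,fl))
E
```

```text
rel mm [-244.9  362.4  -59.1] deg [4.00e-02 7.00e-02 5.55e+01]
rel mm [-244.9  362.4  -59.1] deg [-8.000e-02  5.000e-02 -1.245e+02]
```

```bash
python3 -m handwheel '-30 45 -35 0 0 7 60; -61 90 -59 0 0 14 60; -92 136 -59 0 0 21 60; -122 181 -59 0 0 28 60; -153 226 -59 0 0 35 60; -184 272 -59 0 0 42 60; -214 317 -59 0 0 49 60; -245 362 -59 0 0 55.5 60; -245 362 -59 0 0 55.5 60; -245 362 -59 0 0 55.5 60'
python3 - <<'E'
from h import *
cam("wrist","pics/w1.png");
for fl in(0,): rel([.488,.279,.167],Rt(14.4,0,fl))
E
```

```text
clock: 1.4
tcp_pos: [0.4873, 0.2799, 0.2901]
orientation: [-3.116, -0.395, 0.001]
contact_force: [-0.7, 0.7, 0.4]
grip_width: 0.0601
rel mm [  0.8   1.9 123.1] deg [-0.03  0.04  0.13]
```

View pics/w1.png

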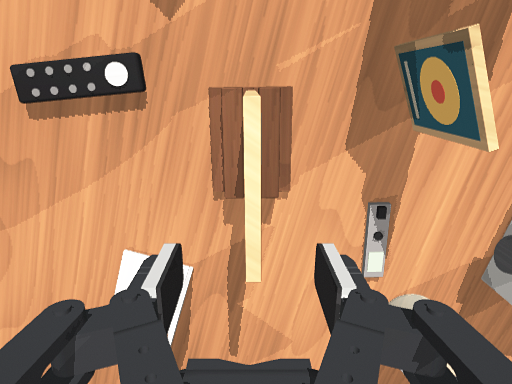

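The middle-sized panel stands in the dark stand (its top edge runs from about (252,92) to (254,281)), midway between the fingers. I measure it again in this view.

```bash
python3 - <<'E'
from h import *
f=cam("wrist");hsv=cv2.cvtColor(f["pixels"],cv2.COLOR_RGB2HSV)
print(hsv[200,254])
m=cv2.inRange(hsv,np.array((18,60,200)),np.array((32,160,255)));m[:, :225]=0;m[:,285:]=0
n,l,s,c=cv2.connectedComponentsWithStats(m);i=1+np.argmax(s[1:,4]);cs,_=cv2.findContours((l==i).astype(np.uint8),cv2.RETR_EXTERNAL,cv2.CHAIN_APPROX_NONE)
b=cv2.boxPoints(cv2.minAreaRect(cs[0]));P=np.array([onz(f,*q,.202) for q in b]);print(b.round(1).tolist());print(P.round(4),P.mean(0),[np.linalg.norm(P[k]-P[k-1]).round(4) for k in(1,2,3,0)])
k=cs[0][:,0].astype(float);
top=k[k[:,1]<110].mean(0);bot=k[k[:,1]>255].mean(0);A=onz(f,*top,.202);B=onz(f,*bot,.202);d=A-B;print(np.degrees(np.arctan2(d[1],d[0]))-90)
E
```

```text
[ 25  62 255]
[[244.0, 92.0], [260.0, 92.0], [260.0, 282.0], [244.0, 282.0]]
[[0.4651 0.3484 0.202 ]
 [0.4752 0.351  0.202 ]
 [0.5122 0.214  0.202 ]
 [0.5001 0.2109 0.202 ]] [0.48812644 0.28109197 0.202     ] [np.float64(0.0104), np.float64(0.1419), np.float64(0.0124), np.float64(0.1419)]
15.19236397457432
```

```bash
python3 -m handwheel '1 1 30 0 0 -0.3 60; 1 1 60 0 0 -0.3 50; 1 1 90 0 0 -0.3 45; 1 1 126 0 0 -0.3 40; 1 1 126 0 0 -0.3 40; 1 1 126 0 0 -0.3 10; 1 1 126 0 0 -0.3 5; 1 1 126 0 0 -0.3 5;1 1 126 0 0 -0.3 5; 1 1 126 0 0 -0.3 5; 1 1 126 0 0 -0.3 5' 50
python3 - <<'E'
from h import *
print(readout.get_obs()["contact_force"])
B=np.array([.4503,.031,0]);yaw=-2.6
# above
y=np.radians(yaw);u=np.array([np.cos(y),np.sin(y),0]);k=np.array([0,0,1.])
for th in(19.,20.):
    t=np.radians(th);zp=-np.sin(t)*u+np.cos(t)*k;xp=np.cos(t)*u+np.sin(t)*k
    q=.105*np.tan(t);c=B+q*u+.006*xp+.095*zp;top=c+.095*zp;tcp=top-.038*zp;print(th,"c",c,"top",top,"tcp",tcp)
E
```

```text
clock: 2.88
tcp_pos: [0.4899, 0.2797, 0.166]
orientation: [-3.114, -0.402, -0.004]
contact_force: [-0.9, 0.8, 7.3]
grip_width: 0.0114
[-0.92813533  0.77481259  7.25509348]
19.0 c [0.46118732 0.03050561 0.09177767] top [0.43029018 0.03190864 0.18160194] tcp [0.44264904 0.03134743 0.14567223]
20.0 c [0.46165142 0.03048454 0.09132292] top [0.42919295 0.03195847 0.18059372] tcp [0.44217634 0.03136889 0.1448854 ]
```

```bash
python3 -m handwheel '0 0 -20 0 0 0 5; 0 0 -45 0 0 0 5; 0 0 -75 0 0 0 5; 0 0 -110 0 0 0 5; 0 0 -140 0 0 0 5; 0 0 -160 0 0 0 5; 0 0 -160 0 0 0 5; 0 0 -160 0 0 0 5' 50
python3 - <<'E'
from h import *
print(readout.get_obs()["contact_force"])
cam("wrist","pics/w2.png");cam("side","pics/s2.png")
rel([.4427,.0313,.30],Rt(-2.6,19.))
rel([.4427+.02,.0313,.30],Rt(-2.6,0.))
E
```

```text
clock: 3.88
tcp_pos: [0.4883, 0.2783, 0.3232]
orientation: [3.115, 0.402, -0.002]
contact_force: [-0.8, -0.3, -2.8]
grip_width: 0.0112
[-0.80489194 -0.34272321 -2.76846937]
rel mm [-106.7  227.4   23.4] deg [-2.8  18.97 17.15]
rel mm [-87.4 232.4  23.3] deg [ 0.07  0.12 17.3 ]
```

View pics/w2.png

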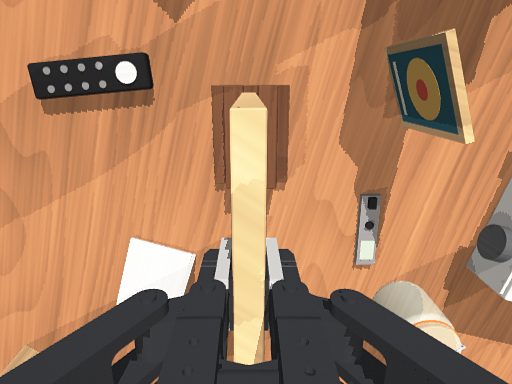

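View pics/s2.png

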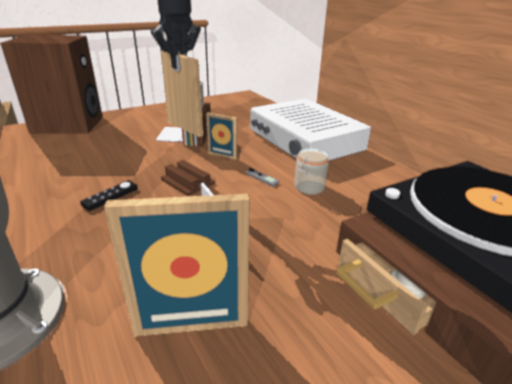

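The panel is out of the slot and upright in the gripper, its top edge between about (248,108) and (248,362). I work out its offset in the hand from those ends.

```bash
python3 - <<'E'
from h import *
f=cam("wrist");o=readout.get_obs();Rm=R.from_rotvec(o["orientation"]).as_matrix();p=o["tcp_pos"]
for u,v in((231,108),(267,108),(235,362),(262,364)):
    P=onz(f,u,v,p[2]+.036);print((Rm.T@(P-p)*1000).round(1))
    
E
python3 - <<'E'
import cv2;a=cv2.imread("pics/w2.png");cv2.imwrite("pics/w2c.png",cv2.resize(a[80:384,190:310],(400,600)))
E
```

```text
[ -6.7 -69.3 -36.1]
[  4.3 -69.3 -36.1]
[ -6.6  27.4 -36. ]
[  3.9  28.4 -36. ]
```

View pics/w2c.png

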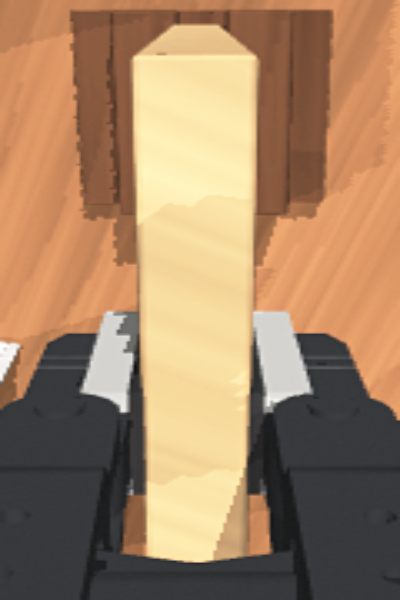

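```bash
cat >> h.py <<'E'
BK=np.array([.4503,.031,0]);BY=-2.6
def panel_tcp(q,th,yaw=BY,depth=.036,vy=.0007,lift=0,B=BK):
    y=np.radians(yaw);u=np.array([np.cos(y),np.sin(y),0]);v=np.array([-np.sin(y),np.cos(y),0]);k=np.array([0,0,1.])
    t=np.radians(th);zp=-np.sin(t)*u+np.cos(t)*k;xp=np.cos(t)*u+np.sin(t)*k
    return B+q*u+.006*xp+(.190-depth)*zp+vy*v+lift*k
E
python3 - <<'E'
from h import *
t=panel_tcp(.0385,19.);print(t)
rel(t+[0,0,.15],Rt(BY,19.))
E
```

```text
[0.44437351 0.03196984 0.14756327]
rel mm [-105.1  227.2   25.9] deg [-2.8  18.96 17.16]
```

```bash
python3 -m handwheel '-11 23 2 -0.3 1.9 1.7 5; -25 55 5 -0.7 4.5 4 5; -45 98 10 -1.2 8 7.5 5; -66 142 16 -1.8 12 10.7 5; -87 186 21 -2.3 15.6 14.2 5; -99 213 24 -2.6 17.8 16.1 5; -105 227 26 -2.8 19 17.2 5; -105 227 26 -2.8 19 17.2 5; -105 227 26 -2.8 19 17.2 5' 50
python3 - <<'E'
from h import *
print(readout.get_obs()["contact_force"])
cam("wrist","pics/w3.png");cam("side","pics/s3.png");cam("top","pics/t3.png")
t=panel_tcp(.0385,19.)
rel(t+[0,0,.03],Rt(BY,19.));rel(t+[0,0,.0],Rt(BY,19.))
E
```

```text
clock: 5.15
tcp_pos: [0.4456, 0.0337, 0.2987]
orientation: [3.091, -0.069, 0.521]
contact_force: [-0.2, 0.1, -2.7]
grip_width: 0.0114
[-0.21564449  0.062784   -2.6949432 ]
rel mm [-40.6   1.7 113.9] deg [-0.07 -0.13  0.02]
rel mm [-50.5   1.7 142.2] deg [-0.07 -0.13  0.02]
```

View pics/s3.png

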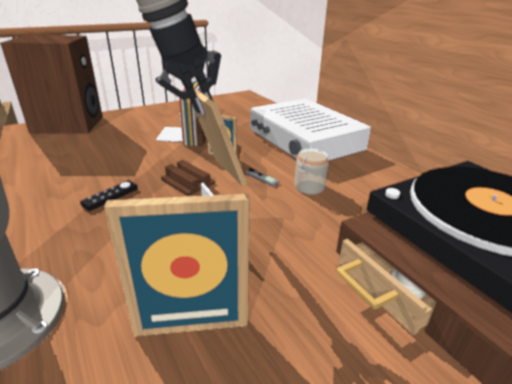

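View pics/w3.png

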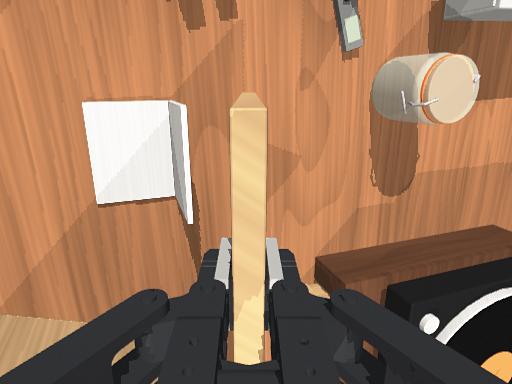

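View pics/t3.png

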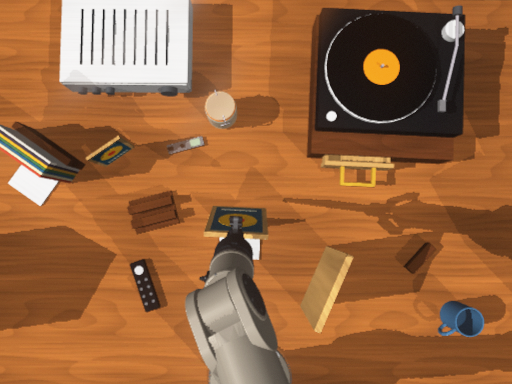

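```bash
python3 - <<'E'
from h import *
f=cam("wrist");a=f["pixels"][:,:,::-1]
cv2.imwrite("pics/w3c.png",cv2.resize(a[90:235,75:205],(538,600),interpolation=cv2.INTER_CUBIC))
g=f["pixels"].astype(float)
pts=[]
for rr in range(110,215,3):
    row=g[rr,170:215];s=row[:,2]  # blue
    w=np.where(s>110)[0]
    if len(w) and w[-1]+1<len(s):
        i=w[-1];pts.append((170+i+(s[i]-110)/(s[i]-s[i+1]),rr))
pts=np.array(pts);p=np.polyfit(pts[:,1],pts[:,0],1);print(p,np.std(pts[:,0]-np.polyval(p,pts[:,1])))
A=onz(f,np.polyval(p,105),105,.105);B=onz(f,np.polyval(p,222),222,.105);d=A-B
print(A,B,np.linalg.norm(d),(A+B)/2,np.degrees(np.arctan2(d[1],d[0]))-90)
E
```

```text
[5.73363474e-02 1.80522621e+02] 0.15973623604519555
[0.45300651 0.09012599 0.105     ] [ 0.44819156 -0.02800638  0.105     ] 0.1182304531626318 [0.45059904 0.03105981 0.105     ] -2.3340243188174554
```

View pics/w3c.png

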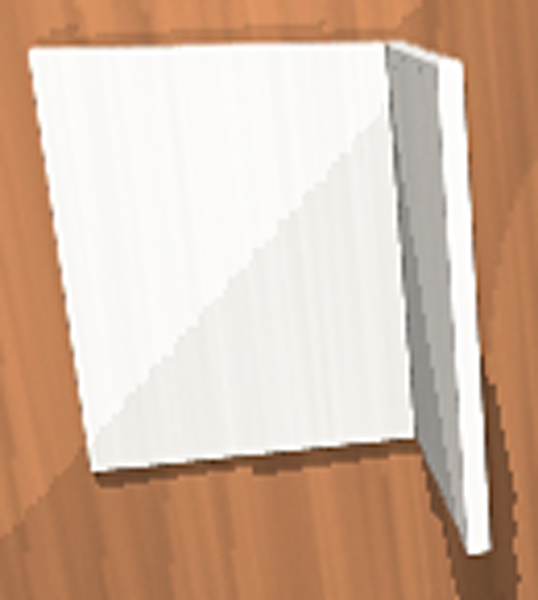

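```bash
python3 -m handwheel '-5 1.7 15 0 0 0 5; -13 1.7 38 0 0 0 5; -22 1.7 63 0 0 0 5; -32 1.7 90 0 0 0 5; -40.5 1.7 114 0 0 0 5; -46 1.7 129 0 0 0 5; -49 1.7 137.5 0 0 0 5; -49 1.7 137.5 0 0 0 5; -49 1.7 137.5 0 0 0 5' 50
python3 - <<'E'
from h import *
o=readout.get_obs();print(o["contact_force"],o["moment"])
cam("side","pics/s4.png");cam("top","pics/t4.png");cam("wrist","pics/w4.png")
t=panel_tcp(.0385,19.)
rel(t+[0,0,.0],Rt(BY,19.))
a=cv2.imread("pics/s4.png");cv2.imwrite("pics/s4c.png",cv2.resize(a[80:230,130:330],(800,600)))
E
```

```text
clock: 6.48
tcp_pos: [0.4443, 0.0313, 0.1529]
orientation: [3.091, -0.072, 0.523]
contact_force: [-0.4, -0.2, -1.7]
grip_width: 0.0114
[-0.3681729  -0.1545389  -1.72428379] [-0.02392151  0.48003139  0.02502144]
rel mm [-1.6 -0.7  5.2] deg [-0.13 -0.2  -0.09]
```

View pics/s4c.png

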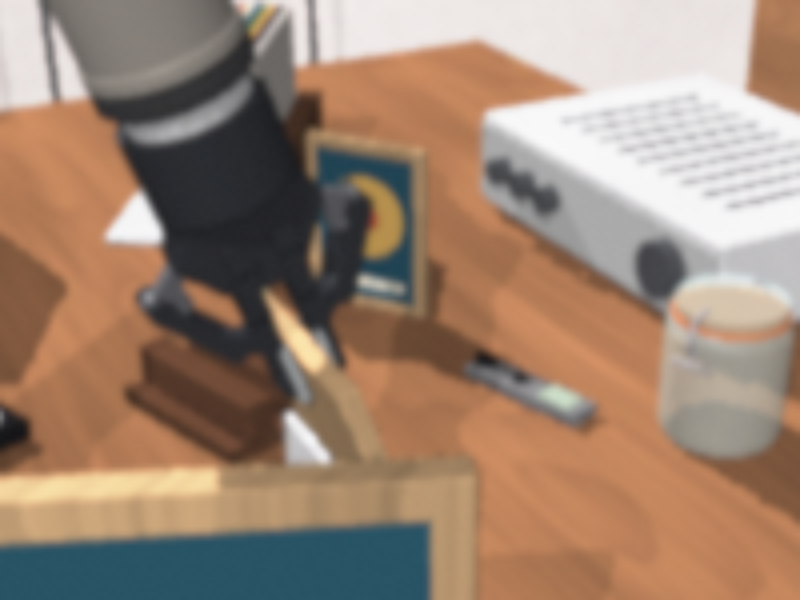

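View pics/w4.png

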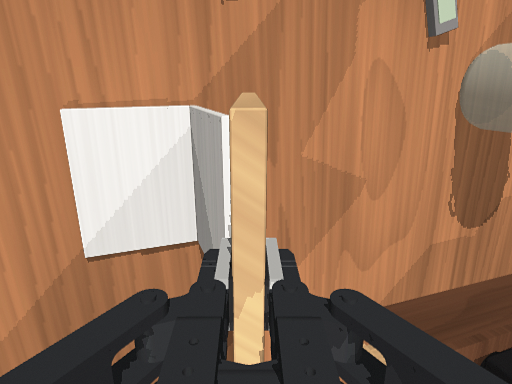

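```bash
python3 -m handwheel '-0.6 0 2 0 0 0 5; -1.2 0 3.5 0 0 0 5; -1.6 0 5 0 0 0 5; -1.6 0 5 0 0 0 5' 50
```

```text
clock: 7.12
tcp_pos: [0.444, 0.0311, 0.1474]
orientation: [3.091, -0.072, 0.521]
contact_force: [-3.6, -0.7, 6.6]
grip_width: 0.0117
```

```bash
python3 -m handwheel '0.2 0 -0.6 0 0 0 5; 0.2 0 -0.6 0 0 0 14; 0.2 0 -0.6 0 0 0 18; 0.2 0 -0.6 0 0 0 24; 0.2 0 -0.6 0 0 0 30; 0.2 0 -0.6 0 0 0 30' 20
python3 - <<'E'
from h import *
o=readout.get_obs();print(o["contact_force"],o["moment"])
cam("side","pics/s5.png");cam("top","pics/t5.png");cam("wrist","pics/w5.png")
a=cv2.imread("pics/s5.png");cv2.imwrite("pics/s5c.png",cv2.resize(a[80:230,130:330],(800,600)))
E
```

```text
clock: 7.88
tcp_pos: [0.4438, 0.0311, 0.1477]
orientation: [3.091, -0.072, 0.521]
contact_force: [-0.1, -0.1, 0.6]
grip_width: 0.0302
[-0.05475042 -0.11816934  0.64730295] [-0.02092147  0.35519567 -0.02138487]
```

View pics/s5c.png

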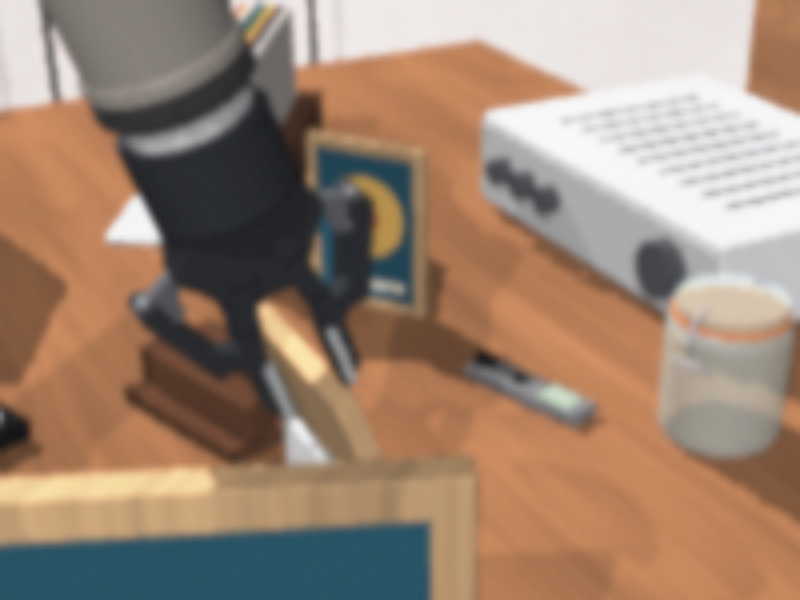

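View pics/w5.png

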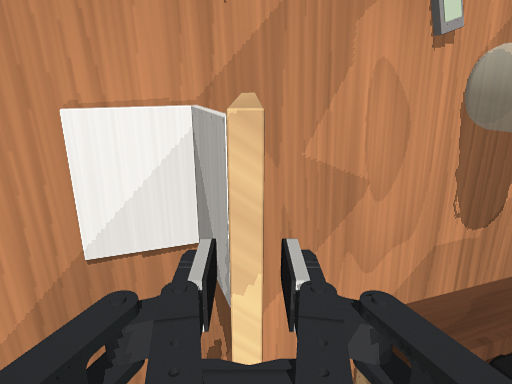

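```bash
python3 -m handwheel '0 0 -10 0 0 0 30; 0 0 -25 0 0 0 32; 0 0 -45 0 0 0 40; 0 0 -75 0 0 0 45; 0 0 -110 0 0 0 45; 0 0 -140 0 0 0 45; 0 0 -140 0 0 0 45'
python3 - <<'E'
from h import *
import pickle
o=readout.get_obs();print(o["contact_force"])
F={n:cam(n,f"pics/{n}6.png") for n in("side","top","wrist")};pickle.dump(F,open("F6.pkl","wb"))
rel([.50,-.303,.22],Rt(-3.,0))
E
```

```text
clock: 8.9
tcp_pos: [0.3987, 0.0333, 0.2826]
orientation: [3.093, -0.073, 0.529]
contact_force: [0.2, 0.5, -1.0]
grip_width: 0.0452
[ 0.20853752  0.4843294  -1.00598208]
rel mm [ 92.1 330.6  94.3] deg [ -0.13 -19.1    0.32]
```

View pics/wrist6.png

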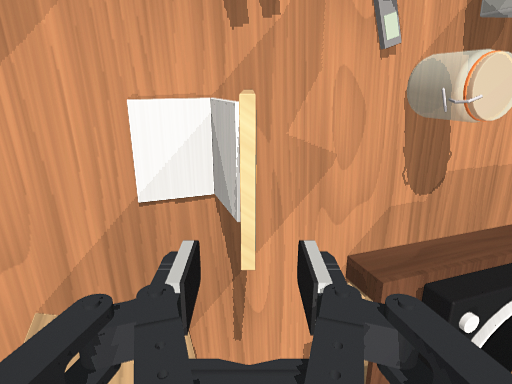

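View pics/side6.png

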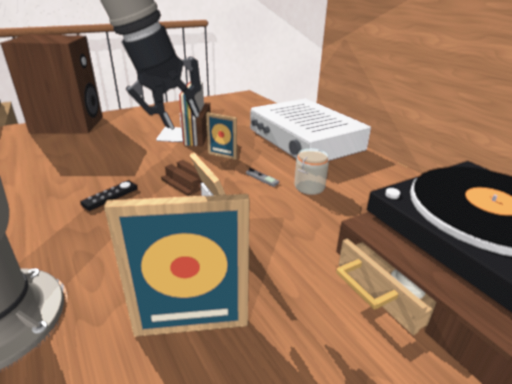

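The panel rests on the bookend, its top strip from (248,93) to (248,269). I measure its squareness and centring.

```bash
python3 - <<'E'
from h import *
import pickle
F=pickle.load(open("F6.pkl","rb"));f=F["wrist"]
hsv=cv2.cvtColor(f["pixels"],cv2.COLOR_RGB2HSV)
m=cv2.inRange(hsv,np.array((17,50,190)),np.array((32,170,255)));m[:, :236]=0;m[:,262:]=0;m[285:]=0
n,l,s,c=cv2.connectedComponentsWithStats(m);i=1+np.argmax(s[1:,4]);cs,_=cv2.findContours((l==i).astype(np.uint8),cv2.RETR_EXTERNAL,cv2.CHAIN_APPROX_NONE)
b=cv2.boxPoints(cv2.minAreaRect(cs[0]));print(b.round(1).tolist())
P=np.array([onz(f,*q,.1806) for q in b]);print(P.round(4),"c",P.mean(0),"expect",BK+[-.0211,.001,.18])
cols=[]
for rr in range(105,262,3):
    w=np.where(m[rr])[0];cols.append((w.mean(),rr))
cols=np.array(cols);p=np.polyfit(cols[:,1],cols[:,0],1)
A=onz(f,np.polyval(p,95),95,.1806);B=onz(f,np.polyval(p,268),268,.1806);d=A-B;print("yaw",np.degrees(np.arctan2(d[1],d[0]))-90,np.linalg.norm(d))
a=f["pixels"][:,:,::-1];cv2.imwrite("pics/w6c.png",cv2.resize(a[85:285,120:270],(450,600),interpolation=cv2.INTER_CUBIC))
a=F["top"]["pixels"][:,:,::-1];cv2.imwrite("pics/t6c.png",cv2.resize(a[190:270,190:290],(750,600),interpolation=cv2.INTER_CUBIC))
E
```

```text
[[239.0, 90.0], [255.0, 90.0], [255.0, 269.0], [239.0, 269.0]]
[[ 0.4279  0.1033  0.1806]
 [ 0.4397  0.1027  0.1806]
 [ 0.4338 -0.0397  0.1806]
 [ 0.4201 -0.0364  0.1806]] c [0.43038085 0.03247996 0.1806    ] expect [0.4292 0.032  0.18  ]
yaw -2.567202740511874 0.13705755932677943
```

View pics/w6c.png

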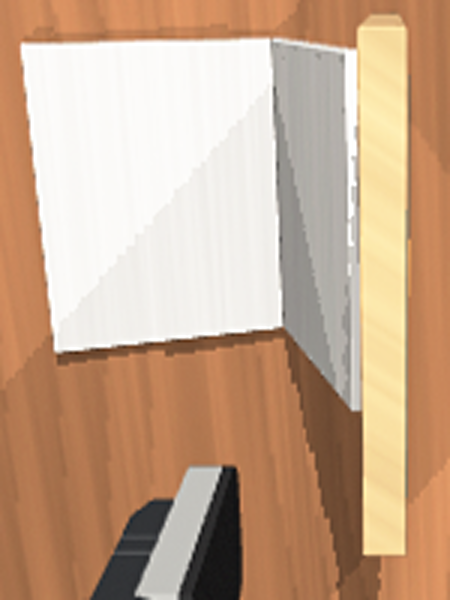

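View pics/t6c.png

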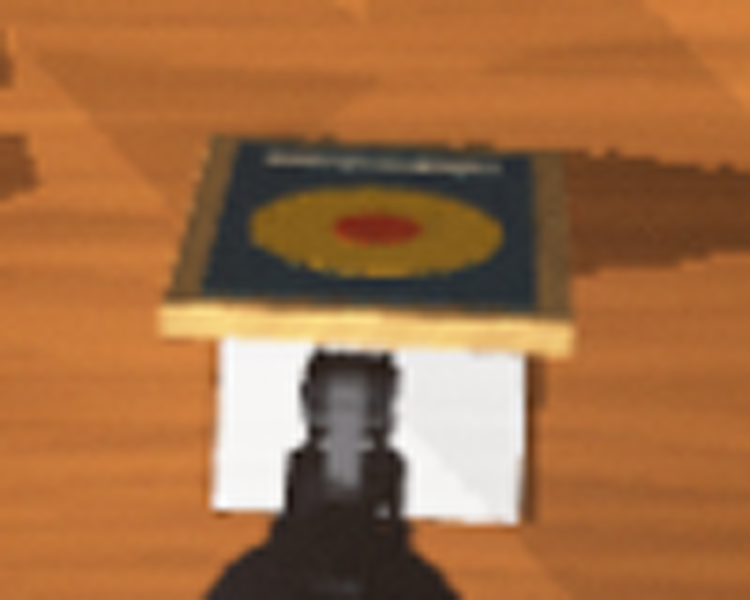

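```bash
python3 - <<'E'
from h import *
import pickle
F=pickle.load(open("F6.pkl","rb"));s=F["side"];t=F["top"]
for q in((138,333),(248,326)): print("foot",onz(s,*q,0).round(3))
for z in(.2,.23,.26): print(z,[onz(s,*q,z).round(3)[:2] for q in((110,203),(248,197))],[onz(t,*q,z).round(3)[:2] for q in((331,248),(353,255),(316,331))])
E
```

```text
foot [ 0.215 -0.159  0.   ]
foot [ 0.385 -0.242  0.   ]
0.2 [array([ 0.228, -0.05 ]), array([ 0.438, -0.147])] [array([ 0.396, -0.201]), array([ 0.379, -0.256]), array([ 0.192, -0.163])]
0.23 [array([ 0.223, -0.1  ]), array([ 0.414, -0.188])] [array([ 0.398, -0.195]), array([ 0.382, -0.248]), array([ 0.2  , -0.158])]
0.26 [array([ 0.217, -0.149]), array([ 0.389, -0.229])] [array([ 0.4  , -0.189]), array([ 0.384, -0.24 ]), array([ 0.209, -0.153])]
```

```bash
python3 - <<'E'
from h import *
o=readout.get_obs();print(o["joints"].round(2))
for q,z in (((340,185),.062),((375,186),.062)): 
    print(onz(cam("top"),*q,z))
rel([.5,-.30,.26],Rt(-3,0)); rel([.5,-.30,.26],Rt(-3,0,True))
E
```

```text
[-0.8  -0.31  0.37  2.33  0.36  0.83 -0.69]
[ 0.56427853 -0.25553913  0.062     ]
[ 0.56204164 -0.35545295  0.062     ]
rel mm [105.3 327.5  56.2] deg [ -0.08 -19.04   0.32]
rel mm [105.3 327.5  56.2] deg [ 2.972e+01 -1.300e-01 -1.772e+02]
```

```bash
python3 -m handwheel '35 20 0 0 -3 0 45; 75 60 0 0 -6 0 45; 105 110 0 0 -9 0 45; 105 160 10 0 -12 0 45; 105 210 20 0 -15 0 45; 105 260 35 0 -18 0 45; 105 305 50 0 -19 0 45; 105 327 56 0 -19 0 45; 105 327 56 0 -19 0 45'
python3 - <<'E'
from h import *
print(readout.get_obs()["joints"].round(2))
f=cam("wrist","pics/w7.png");cam("side","pics/s7.png");cam("top","pics/t7.png")
E
```

```text
clock: 10.28
tcp_pos: [0.4989, -0.301, 0.2594]
orientation: [3.14, -0.079, -0.002]
contact_force: [0.1, -0.6, -0.0]
grip_width: 0.0451
[-0.28  0.43  0.97  1.79 -0.39  1.13  0.77]
```

View pics/w7.png

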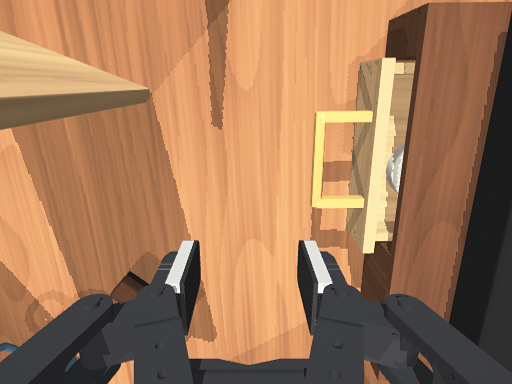

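View pics/s7.png

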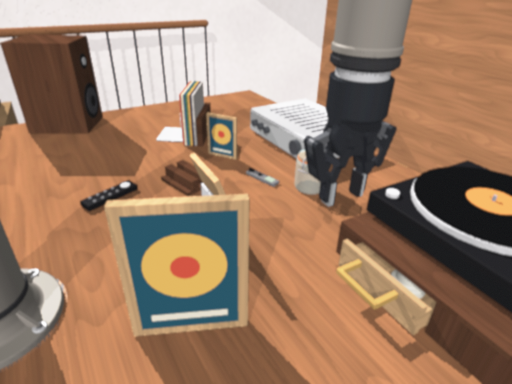

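View pics/t7.png

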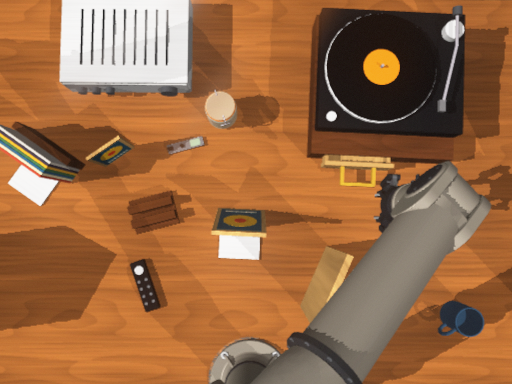

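The brass handle's bar runs from (321,112) to (317,207), the white weight's edge shows in the drawer gap at (398,170), and the large decoy panel's corner is at (149,95).

```bash
python3 - <<'E'
from h import *
f=cam("wrist");hsv=cv2.cvtColor(f["pixels"],cv2.COLOR_RGB2HSV)
m=cv2.inRange(hsv,np.array((20,150,120)),np.array((32,255,255)));m[:,:300]=0;m[:,380:]=0
E=[]
for rr in range(122,198,3):
    w=np.where(m[rr,300:340])[0]+300;E.append((rr,w[0]-.5,w[-1]+.5))
E=np.array(E)
L=np.polyfit(E[:,0],E[:,1],1);Rr=np.polyfit(E[:,0],E[:,2],1)
w=np.where(m.any(axis=1))[0];r0,r1=w[0]-.5,w[-1]+.5
c=np.where(m[:,314:322].any(axis=1))[0];print(r0,r1,c[0],c[-1])
for nm,p in(("outer",L),("inner",Rr)):
    A=onz(f,np.polyval(p,r0),r0,.062);B=onz(f,np.polyval(p,r1),r1,.062);d=A-B;print(nm,A.round(4),B.round(4),np.linalg.norm(d).round(4),"mid",((A+B)/2).round(4),np.degrees(np.arctan2(d[1],d[0]))-90)
A=onz(f,150,95,.265);print("decoy corner",A)
E
```

```text
Traceback (most recent call last):
IndexError: index 0 is out of bounds for axis 0 with size 0
```

```bash
python3 - <<'E'
from h import *
a=cv2.imread("pics/w7.png");f=cam("wrist");hsv=cv2.cvtColor(a,cv2.COLOR_BGR2HSV);print(hsv[150,312:332])
m=cv2.inRange(hsv,np.array((21,140,150)),np.array((32,255,255)));m[:,:300]=0;m[:,380:]=0;m[220:]=0;m[:100]=0
E=[]
for rr in range(122,198,3):
    w=np.where(m[rr,300:340])[0]+300
    if len(w):E.append((rr,w[0]-.5,w[-1]+.5))
E=np.array(E);L=np.polyfit(E[:,0],E[:,1],1);Rr=np.polyfit(E[:,0],E[:,2],1)
w=np.where(m[:,300:340].any(axis=1))[0];r0,r1=w[0]-.5,w[-1]+.5;print(r0,r1,len(E))
for nm,p in(("outer",L),("inner",Rr)):
    A=onz(f,np.polyval(p,r0),r0,.062);B=onz(f,np.polyval(p,r1),r1,.062);d=A-B;print(nm,A.round(4),B.round(4),np.linalg.norm(d).round(4),"mid",((A+B)/2).round(4),np.degrees(np.arctan2(d[1],d[0]))-90)
print("decoy corner",onz(f,150,95,.265))
print(f["pixels"][150,312:332].tolist())
E
```

```text
[[ 13 138 220]
 [ 19 138 164]
 [ 18 139 205]
 [ 26 114 255]
 [ 26 109 255]
 [ 26 107 254]
 [ 26 109 254]
 [ 26 111 254]
 [ 25 112 254]
 [ 25 114 254]
 [ 25 112 254]
 [ 22 130 245]
 [ 12 140 213]
 [ 13 132 238]
 [ 13 133 234]
 [ 13 135 231]
 [ 13 135 231]
 [ 13 135 233]
 [ 13 133 236]
 [ 13 132 237]]Traceback (most recent call last):
  File "<stdin>", line 8, in <module>
IndexError: too many indices for array: array is 1-dimensional, but 2 were indexed
```

```bash
python3 - <<'E'
from h import *
a=cv2.imread("pics/w7.png");f=cam("wrist");hsv=cv2.cvtColor(a,cv2.COLOR_BGR2HSV)
m=cv2.inRange(hsv,np.array((20,95,190)),np.array((32,255,255)));m[:,:300]=0;m[:,345:]=0;m[220:]=0;m[:100]=0
E=[]
for rr in range(126,195,3):
    w=np.where(m[rr,300:335])[0]+300
    if len(w):E.append((rr,w[0]-.5,w[-1]+.5))
E=np.array(E);L=np.polyfit(E[:,0],E[:,1],1);Rr=np.polyfit(E[:,0],E[:,2],1)
w=np.where(m[:,300:340].any(axis=1))[0];r0,r1=w[0]-.5,w[-1]+.5;print(r0,r1,len(E))
for nm,p in(("outer",L),("inner",Rr)):
    A=onz(f,np.polyval(p,r0),r0,.062);B=onz(f,np.polyval(p,r1),r1,.062);d=A-B;print(nm,A.round(4),B.round(4),np.linalg.norm(d).round(4),"mid",((A+B)/2).round(4),np.degrees(np.arctan2(d[1],d[0]))-90)
print("decoy corner",onz(f,150,95,.265))
rel([.568,-.305,.037],Rt(-3,0))
E
```

```text
110.5 207.5 23
outer [ 0.569  -0.2496  0.062 ] [ 0.5654 -0.3509  0.062 ] 0.1014 mid [ 0.5672 -0.3003  0.062 ] -2.0489137429377564
inner [ 0.5783 -0.25    0.062 ] [ 0.5744 -0.3513  0.062 ] 0.1014 mid [ 0.5763 -0.3007  0.062 ] -2.212986826543556
decoy corner [ 0.46419092 -0.22419524  0.265     ]
rel mm [ 66.8   4.8 224.3] deg [-0.13 -0.16  0.47]
```

```bash
python3 -m handwheel '30 2 20 0 0 0 45; 60 3 60 0 0 0 45; 70 3 100 0 0 0 45; 70 3 140 0 0 0 45; 70 3 175 0 0 0 45; 70 3 205 0 0 0 45; 70 3 223 0 0 0 45; 70 3 223 0 0 0 45; 70 3 223 0 0 0 8; 70 3 223 0 0 0 8; 70 3 223 0 0 0 8; 70 3 223 0 0 0 8' 40
python3 - <<'E'
from h import *
f=cam("wrist","pics/w8.png");o=readout.get_obs();print(o["contact_force"],o["joints"].round(2), onz(f,150,95,0))
E
```

```text
clock: 12.08
tcp_pos: [0.5713, -0.3054, 0.0395]
orientation: [-3.14, 0.072, -0.007]
contact_force: [-1.8, 1.3, 6.7]
grip_width: 0.0094
[-0.90312757  1.15271002  6.05498298] [-0.09  0.78  0.71  1.79 -0.68  0.83  0.92] [ 5.22951351e-01 -2.32629402e-01 -2.77555756e-17]
```

View pics/w8.png

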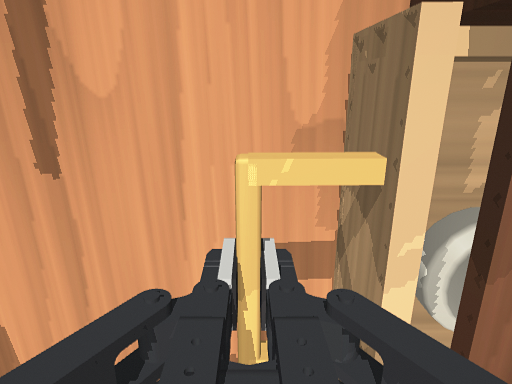

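```bash
python3 -m handwheel '-5 0 0 0 0 0 8; -15 0 0 0 0 0 8; -27 0 0 0 0 0 8; -39 0 0 0 0 0 8; -51 0 0 0 0 0 8; -63 0 0 0 0 0 8; -75 0 0 0 0 0 8; -80 0 0 0 0 0 8; -80 0 0 0 0 0 8' 40
python3 - <<'E'
from h import *
f=cam("wrist","pics/w9.png");cam("side","pics/s9.png");cam("top","pics/t9.png");o=readout.get_obs();print(o["contact_force"])
E
```

```text
clock: 13.25
tcp_pos: [0.4908, -0.302, 0.0394]
orientation: [-3.14, 0.073, -0.007]
contact_force: [-1.4, 1.5, 12.0]
grip_width: 0.0091
[ 0.05458202  0.73068534 13.24559426]
```

View pics/s9.png

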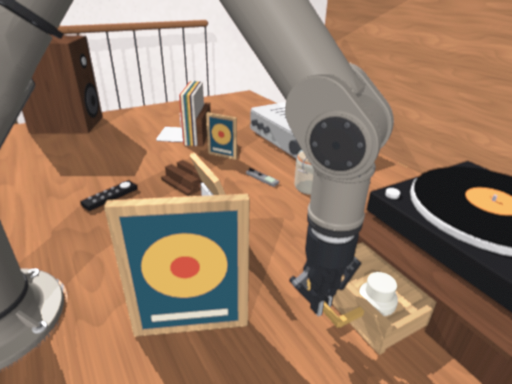

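View pics/t9.png

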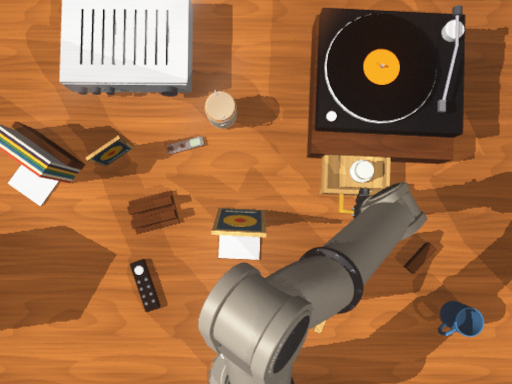

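View pics/w9.png

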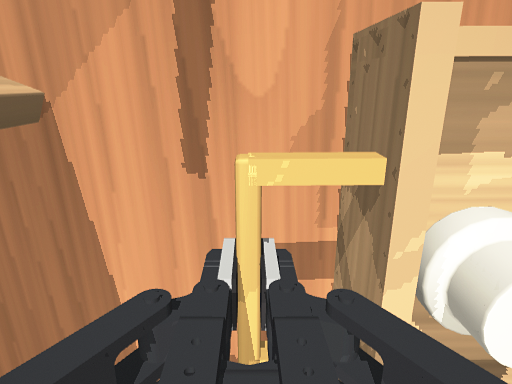

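```bash
python3 - <<'E'
from h import *
f=cam("wrist");print(ray(f,44,96)[0]);print([onz(f,44,v,0).round(3) for v in(92,97,105)],onz(f,44,96,.05))
print(proj(f,[[.385,-.241,0],[.39,-.24,.1],[.40,-.2,.0]]))
E
```

```text
[ 0.49272498 -0.22589069  0.1823662 ]
[array([ 0.389, -0.225,  0.   ]), array([ 0.388, -0.228,  0.   ]), array([ 0.387, -0.232,  0.   ])] [ 0.4168304 -0.2268188  0.05     ]
[[  43.97840412  123.45901486]
 [-167.64255024  163.9153924 ]
 [  55.4313939    37.49863057]]
```

```bash
python3 - <<'E'
from h import *
f=cam("side");print(proj(f,[[.491,-.302,z] for z in(.04,.15,.2,.25,.3,.35,.4)]).round(0).tolist())
P=proj(f,[[.491+.03,-.302-.05,.25],[.491-.03,-.302+.05,.25]]);print(P)
E
```

```text
[[319.0, 310.0], [327.0, 261.0], [331.0, 236.0], [335.0, 208.0], [340.0, 177.0], [346.0, 143.0], [352.0, 105.0]]
[[377.08124046 219.84881527]
 [297.35936461 197.29216903]]
```

```bash
python3 -m handwheel '-5 0 -1.5 0 0 0 8; -15 0 -1.5 0 0 0 8; -26 0 -1.5 0 0 0 8; -37 0 -1.5 0 0 0 8; -46 0 -1.5 0 0 0 8; -51 0 -1.5 0 0 0 8; -51 0 -1.5 0 0 0 8; -51 0 -1.5 0 0 0 25; -51 0 -1.5 0 0 0 30; -51 0 -1.5 0 0 0 30' 40
python3 - <<'E'
from h import *
f=cam("wrist","pics/w10.png");cam("side","pics/s10.png");o=readout.get_obs();print(o["contact_force"])
E
```

```text
clock: 14.75
tcp_pos: [0.4396, -0.2982, 0.0391]
orientation: [-3.138, 0.072, -0.003]
contact_force: [-1.2, -0.5, 0.1]
grip_width: 0.03
[ 0.66167485  0.23113746 -0.60645797]
```

View pics/s10.png

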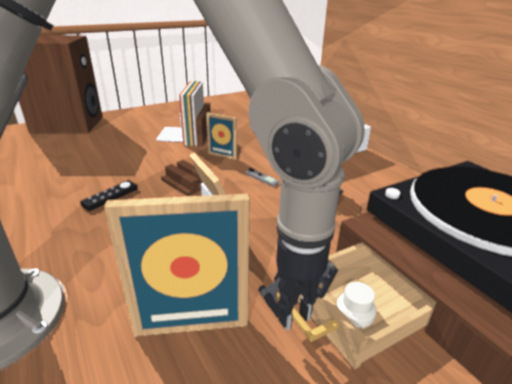

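View pics/w10.png

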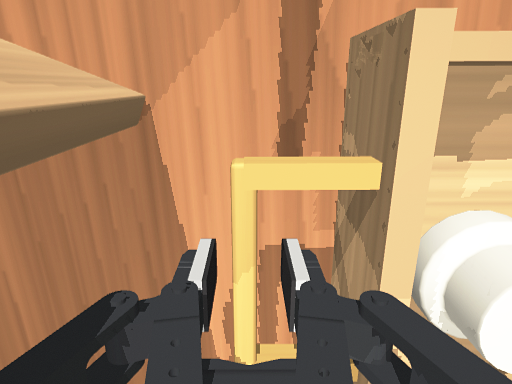

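```bash
python3 -m handwheel '0 0 -20 0 0 0 45; 0 0 -60 0 0 0 60; 0 0 -110 0 0 0 70; 0 0 -160 0 0 0 75; 20 0 -190 0 0 10 75; 45 0 -200 0 0 20 75; 70 0 -200 0 0 30 75; 90 0 -200 0 0 40 75; 100 0 -200 0 0 50 75; 100 0 -200 0 0 60 75; 100 0 -200 0 0 70 75; 100 0 -200 0 0 80 75'
python3 - <<'E'
from h import *
f=cam("wrist","pics/w11.png");f=cam("top","pics/t11.png");o=readout.get_obs();print(o["joints"].round(2))
E
```

```text
clock: 16.35
tcp_pos: [0.539, -0.3036, 0.2409]
orientation: [-2.351, 2.079, -0.002]
contact_force: [0.0, -0.8, -0.4]
grip_width: 0.0746
[-0.39  0.73  1.29  1.74 -0.74  1.26 -0.36]
```

View pics/w11.png

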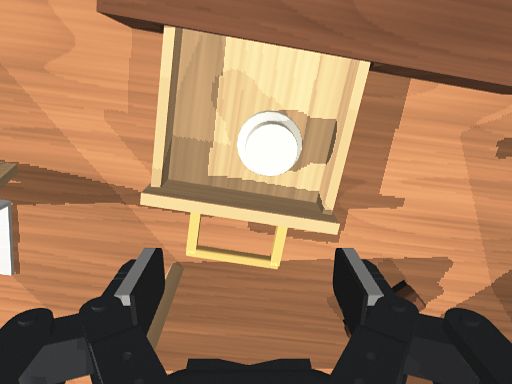

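View pics/t11.png

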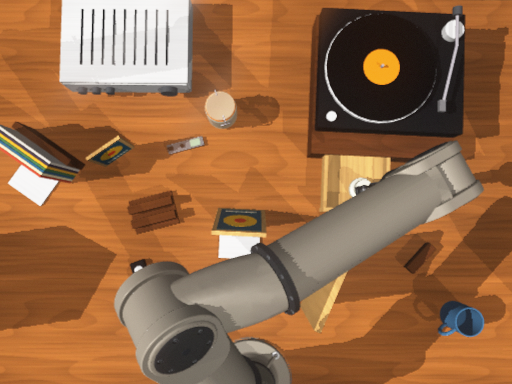

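The white weight's top circle is at about (271,149), inside the opened drawer, clear of the riser at the top of the frame. I measure its centre.

```bash
cat > wm.py <<'E'
from h import *
f=cam("wrist");g=f["pixels"];hsv=cv2.cvtColor(g,cv2.COLOR_RGB2HSV)
m=cv2.inRange(hsv,np.array((0,0,150)),np.array((179,45,255)));m[190:]=0;m[:90]=0;m[:,:220]=0;m[:,330:]=0
n,l,s,c=cv2.connectedComponentsWithStats(m);i=1+np.argmax(s[1:,4]);print(s[i],c[i])
gr=cv2.GaussianBlur(cv2.cvtColor(g,cv2.COLOR_RGB2GRAY),(3,3),0);cr=gr[95:190,225:320]
cv2.imwrite("pics/wc.png",cv2.resize(g[95:190,225:320,::-1],(600,600),interpolation=cv2.INTER_CUBIC))
h=cv2.HoughCircles(cr,cv2.HOUGH_GRADIENT,1,3,param1=80,param2=12,minRadius=20,maxRadius=40)
if h is not None:
    for a in h[0][:6]:
        u,v=a[0]+225,a[1]+95;print(a[2],u,v,"z066",onz(f,u,v,.066).round(4),"r",np.linalg.norm(onz(f,u+a[2],v,.066)-onz(f,u,v,.066)).round(4),"z034",onz(f,u,v,.034).round(4),np.linalg.norm(onz(f,u+a[2],v,.034)-onz(f,u,v,.034)).round(4))
# base blob edges: left/right/bottom
x,y,w,hh=s[i][:4];print("blob L/R at z.03",onz(f,x-.5,y+hh/2,.03).round(4),onz(f,x+w-.5,y+hh/2,.03).round(4))
E
python3 wm.py
```

```text
[ 237  111   65   65 3282] [268.85709933 143.40585009]
32.5 268.5 144.5 z066 [ 0.5625 -0.3198  0.066 ] r 0.0305 z034 [ 0.5573 -0.3223  0.034 ] 0.0335
27.2 271.5 147.5 z066 [ 0.56  -0.323  0.066] r 0.0256 z034 [ 0.5546 -0.3259  0.034 ] 0.0281
34.3 270.5 141.5 z066 [ 0.5655 -0.3212  0.066 ] r 0.0321 z034 [ 0.5606 -0.3239  0.034 ] 0.0353
39.4 275.5 147.5 z066 [ 0.5605 -0.3267  0.066 ] r 0.037 z034 [ 0.5551 -0.33    0.034 ] 0.0408
31.6 276.5 152.5 z066 [ 0.5559 -0.3284  0.066 ] r 0.0298 z034 [ 0.5501 -0.3318  0.034 ] 0.0328
26.8 269.5 150.5 z066 [ 0.557  -0.3216  0.066 ] r 0.0253 z034 [ 0.5512 -0.3243  0.034 ] 0.0278
blob L/R at z.03 [ 0.5534 -0.2894  0.03  ] [ 0.562  -0.3566  0.03  ]
```

View pics/wc.png

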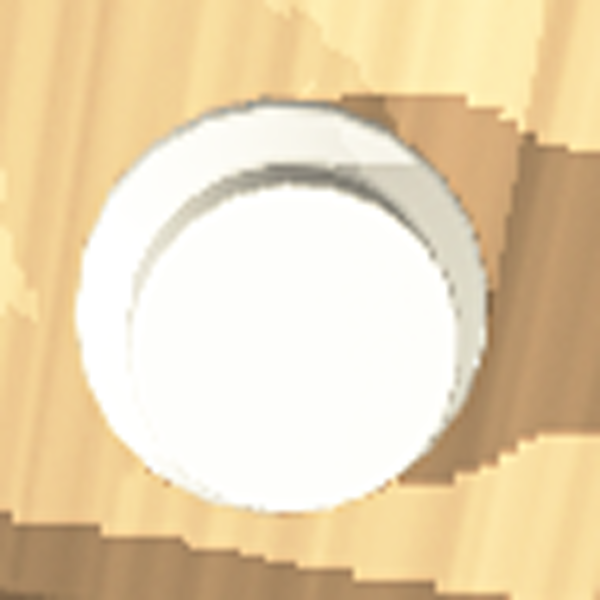

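```bash
python3 - <<'E'
from h import *
rel([.558,-.323,.10],Rt(-92.5,0));rel([.558,-.323,.037],Rt(-92.5,0))
E
```

```text
rel mm [ 21.7 -16.  140.4] deg [-0.13  0.05 10.01]
rel mm [ 21.7 -15.8 203.4] deg [-0.13  0.05 10.01]
```

```bash
python3 -m handwheel '8 -5 20 0 0 4 68; 16 -12 50 0 0 8 68; 22 -16 85 0 0 10 68; 22 -16 115 0 0 10 68; 22 -16 130 0 0 10 68; 22 -16 130 0 0 10 68'
python3 - <<'E'
from h import *
f=cam("wrist","pics/w12.png");rel([.558,-.323,.037],Rt(-92.5,0))
E
```

```text
clock: 17.25
tcp_pos: [0.558, -0.323, 0.1095]
orientation: [-2.169, 2.268, 0.001]
contact_force: [0.5, -0.6, -0.2]
grip_width: 0.068
rel mm [-0.4  0.6 73.4] deg [-0.17  0.08 -0.08]
```

View pics/w12.png

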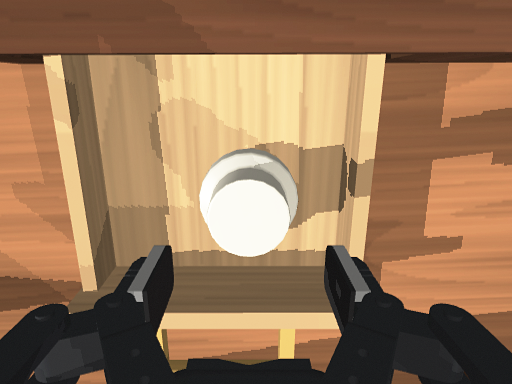

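The weight's top (249,218) sits midway between the fingers (165 and 333), so I go down and close.

```bash
python3 -m handwheel '0 0 20 0 0 0 68; 0 0 45 0 0 0 68; 0 0 62 0 0 0 68; 0 0 72.5 0 0 0 68; 0 0 72.5 0 0 0 68; 0 0 72.5 0 0 0 45; 0 0 72.5 0 0 0 45; 0 0 72.5 0 0 0 45; 0 0 72.5 0 0 0 45' 40
python3 - <<'E'
from h import *
f=cam("wrist","pics/w13.png");print(readout.get_obs()["contact_force"])
E
```

```text
clock: 18.42
tcp_pos: [0.5588, -0.3236, 0.0379]
orientation: [-2.167, 2.27, -0.003]
contact_force: [-1.0, 0.9, 6.2]
grip_width: 0.0489
[0.16529888 2.30217223 6.40995851]
```

View pics/w13.png

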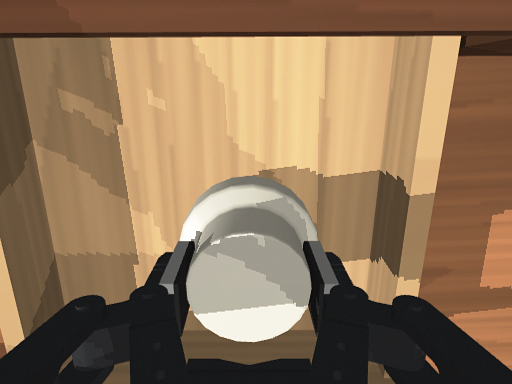

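```bash
python3 - <<'E'
from h import *
import pickle
F=pickle.load(open("F6.pkl","rb"));f=F["top"];g=f["pixels"].astype(float)
# foot front edge: bright wood table -> dark picture, going down the columns
pts=[]
for c in range(224,262):
    col=cv2.GaussianBlur(f["pixels"],(1,3),0)[200:216,c,0].astype(float)
    i=np.where((col[:-1]>=125)&(col[1:]<125))[0]
    if len(i): i=i[0];pts.append((c,200+i+(col[i]-125)/(col[i]-col[i+1])))
pts=np.array(pts);print(len(pts));p=np.polyfit(pts[:,0],pts[:,1],1);print(p,np.std(pts[:,1]-np.polyval(p,pts[:,0])))
for z in(.004,):
    A=onz(f,218,np.polyval(p,218),z);B=onz(f,265.3,np.polyval(p,265.3),z);print(A,B,np.linalg.norm(A-B),(A+B)/2)
y=np.radians(-2.55);u=np.array([np.cos(y),np.sin(y),0]);print("expected foot",BK+.0495*u,"pix",proj(f,[BK+.0495*u+[0,0,.004]]))
print(g[200:216,240].tolist())
E
python3 -m handwheel '0 0 -20 0 0 0 45; 0 0 -50 0 0 0 45; 0 0 -80 0 0 0 45; 0 0 -100 0 0 0 45; 0 0 -100 0 0 0 45' 40
```

```text
38
[5.47026150e-02 1.95213622e+02] 0.20853469968677618
[0.50042202 0.09578206 0.004     ] [ 0.49354822 -0.04525548  0.004     ] 0.14120494772286488 [0.49698512 0.02526329 0.004     ]
expected foot [0.49975098 0.02879769 0.        ] pix [[240.47399499 207.49761708]]
[[179.0, 106.0, 51.0], [178.0, 106.0, 51.0], [188.0, 112.0, 53.0], [194.0, 116.0, 57.0], [192.0, 116.0, 55.0], [190.0, 113.0, 56.0], [182.0, 108.0, 53.0], [178.0, 106.0, 51.0], [159.0, 98.0, 50.0], [91.0, 68.0, 45.0], [58.0, 61.0, 58.0], [80.0, 81.0, 74.0], [77.0, 79.0, 72.0], [43.0, 46.0, 52.0], [62.0, 59.0, 46.0], [109.0, 82.0, 32.0]]
clock: 19.1
tcp_pos: [0.5586, -0.3239, 0.1385]
orientation: [-2.167, 2.27, -0.004]
contact_force: [0.7, 1.0, -3.7]
grip_width: 0.0492
```

```bash
python3 - <<'E'
from h import *
f=cam("wrist","pics/w14.png");o=readout.get_obs();p=o["tcp_pos"];Rm=R.from_rotvec(o["orientation"]).as_matrix()
g=f["pixels"];cv2.imwrite("pics/w14c.png",cv2.resize(g[160:384,130:370,::-1],(643,600),interpolation=cv2.INTER_CUBIC))
y=np.radians(-2.55);u=np.array([np.cos(y),np.sin(y),0])
rel(np.array([.4978,.029,0])+.058*u+[0,0,.13],Rt(-92.55,0))
for q in((200,-1),):
  pass
np.save("R14.npy",Rm)
E
```

```text
rel mm [-349.1   18.5    7.7] deg [-0.16  0.12 -0.09]
```

View pics/w14c.png

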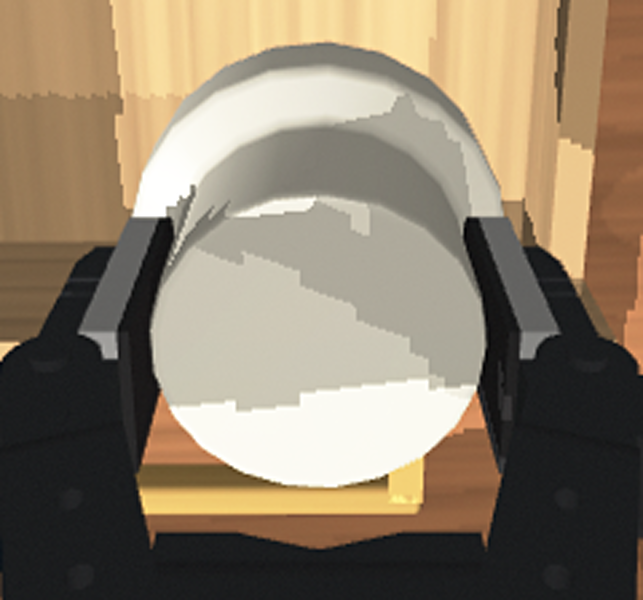

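```bash
python3 - <<'E'
from h import *
f=cam("wrist");o=readout.get_obs();p=o["tcp_pos"];Rm=R.from_rotvec(o["orientation"]).as_matrix()
for v in(160+195/2.679,287.3,160+488/2.679): print((Rm.T@(onz(f,248.9,v,p[2]+.0281)-p)*1000).round(1))
E
python3 -m handwheel '-30 2 0 0 0 0 45; -75 4 0 0 0 0 45; -125 7 0 0 0 0 45; -175 10 0 0 0 0 45; -225 13 0 0 0 0 45; -275 16 0 0 0 0 45; -315 18.5 0 0 0 0 45; -340 18.5 0 0 0 0 45; -349 18.5 5 0 0 0 45; -349 18.5 8 0 0 0 45; -349 18.5 8 0 0 0 45' 40
python3 - <<'E'
from h import *
f=cam("wrist","pics/w15.png");f=cam("top","pics/t15.png");f=cam("side","pics/s15.png");print(readout.get_obs()["joints"].round(2))
E
```

```text
[  1.2 -23.2 -28.1]
[  1.2   0.1 -28.1]
[  1.2  26.2 -28.1]
clock: 20.58
tcp_pos: [0.5552, 0.0245, 0.1292]
orientation: [-2.166, 2.273, -0.001]
contact_force: [-1.0, -0.9, -3.2]
grip_width: 0.049
[-1.01  0.85  1.31  1.99 -0.95  1.11 -0.89]
```

View pics/w15.png

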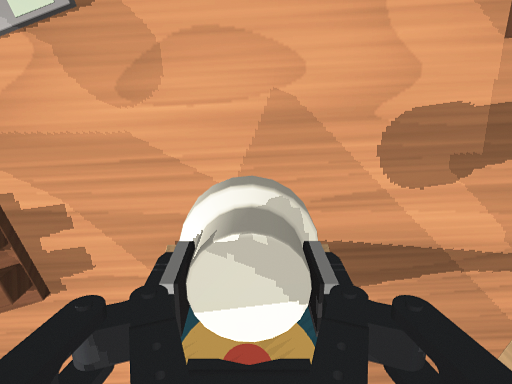

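View pics/t15.png

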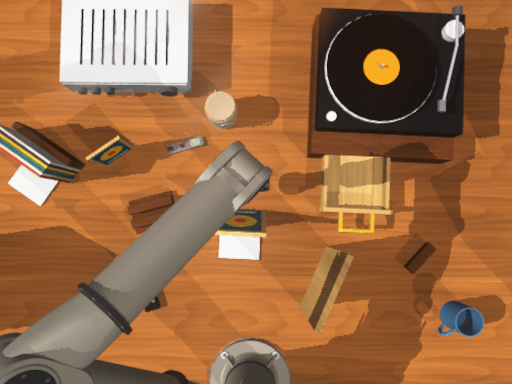

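View pics/s15.png

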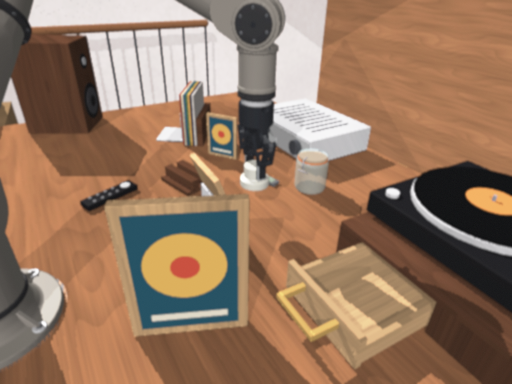

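```bash
python3 -m handwheel '-2 0 20 0 0 0 45; -2 0 50 0 0 0 45; -2 0 80 0 0 0 45; -2 0 97 0 0 0 45; -2 0 104 0 0 0 45; -2 0 104 0 0 0 45' 40
python3 - <<'E'
from h import *
f=cam("wrist","pics/w16.png");f=cam("side","pics/s16.png");f=cam("top","pics/t16.png")
a=cv2.imread("pics/s16.png");cv2.imwrite("pics/s16c.png",cv2.resize(a[130:230,170:320],(800,533),interpolation=cv2.INTER_CUBIC))
E
```

```text
clock: 21.48
tcp_pos: [0.5562, 0.028, 0.0256]
orientation: [-2.167, 2.27, -0.001]
contact_force: [0.4, -0.0, -3.4]
grip_width: 0.049
```

View pics/w16.png

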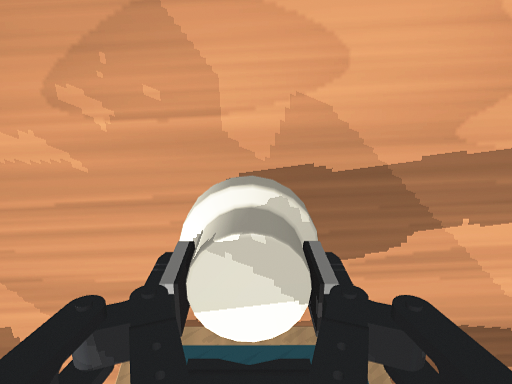

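View pics/s16c.png

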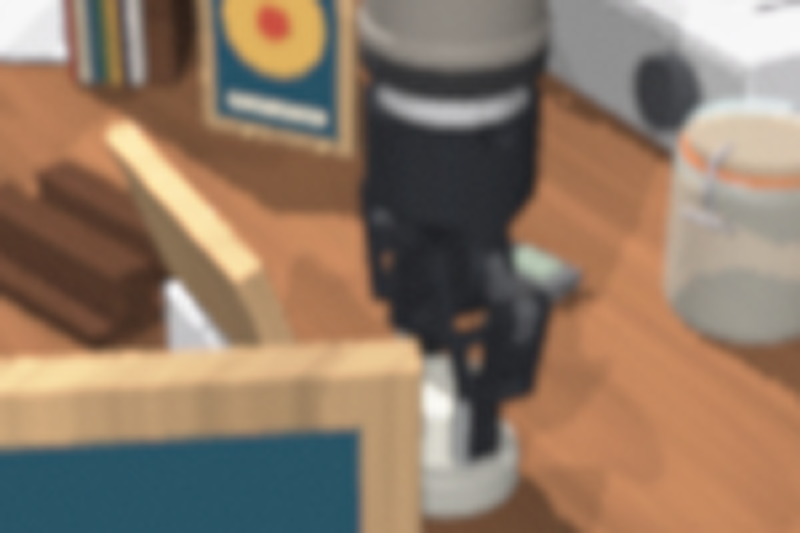

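```bash
python3 - <<'E'
from h import *
f=cam("wrist");g=f["pixels"]
cv2.imwrite("pics/w16c.png",cv2.resize(g[290:384,100:400,::-1],(800,251),interpolation=cv2.INTER_CUBIC))
for c in(186,190,306,310,316):print(c,g[308:345,c,0].tolist())
for c in (160,350): print(c,g[308:345,c,0].tolist())
E
```

```text
186 [29, 30, 29, 29, 28, 25, 32, 43, 44, 57, 105, 162, 153, 131, 130, 130, 131, 126, 125, 159, 155, 154, 153, 155, 153, 153, 151, 144, 144, 145, 146, 154, 154, 153, 155, 155, 144]
190 [217, 212, 210, 205, 200, 193, 194, 197, 193, 192, 191, 180, 120, 123, 126, 127, 129, 125, 124, 160, 155, 154, 155, 156, 154, 147, 147, 149, 157, 157, 157, 155, 157, 157, 157, 161, 148]
306 [223, 207, 209, 210, 208, 205, 205, 206, 208, 208, 210, 214, 203, 137, 143, 147, 148, 141, 127, 148, 146, 155, 154, 154, 153, 154, 154, 153, 153, 154, 151, 141, 142, 144, 153, 156, 144]
310 [45, 44, 43, 39, 37, 48, 92, 136, 183, 216, 215, 202, 137, 143, 145, 149, 149, 141, 131, 161, 155, 155, 156, 155, 155, 156, 155, 154, 152, 146, 145, 146, 148, 156, 155, 157, 146]
316 [44, 25, 25, 23, 26, 25, 26, 25, 25, 26, 27, 25, 25, 25, 25, 26, 26, 26, 23, 27, 29, 29, 29, 30, 40, 59, 61, 61, 86, 144, 144, 139, 120, 110, 54, 50, 24]
160 [32, 32, 32, 31, 30, 32, 32, 32, 32, 33, 31, 31, 28, 28, 30, 32, 32, 33, 31, 31, 31, 30, 31, 32, 31, 31, 32, 34, 30, 32, 32, 31, 31, 32, 35, 34, 40]
350 [32, 33, 33, 33, 33, 31, 33, 31, 32, 32, 31, 31, 30, 32, 31, 30, 28, 30, 32, 32, 32, 32, 33, 31, 33, 31, 32, 33, 30, 30, 31, 31, 31, 32, 33, 31, 32]
```

View pics/w16c.png

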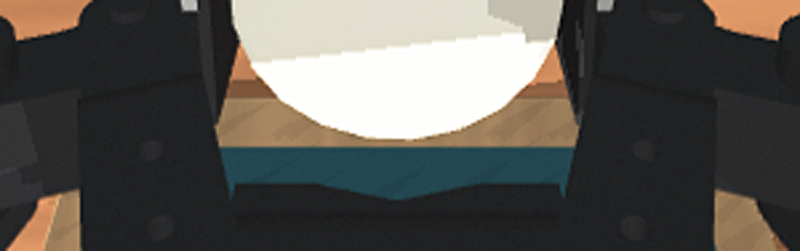

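```bash
python3 - <<'E'
from h import *
f=cam("wrist");p=readout.get_obs()["tcp_pos"]
A=onz(f,190,326.8,.0041);B=onz(f,308,326.3,.0041);print(A,B);d=A-B;print(np.degrees(np.arctan2(d[1],d[0]))-90)
# panel bottom border/picture boundary line row ~345; red/edges left,right of panel at bottom
# base: far point row
g=f["pixels"];print(g[168:184,249].tolist())
for v in(176.5,): print(onz(f,249,v,p[2]-.0219),onz(f,249,v,p[2]-.0219+.018))
print(p)
E
```

```text
[0.49893519 0.06432854 0.0041    ] [ 0.49627694 -0.0042178   0.0041    ]
-2.220836024505857
[[203, 137, 93], [203, 137, 91], [203, 137, 92], [205, 140, 95], [192, 131, 89], [131, 90, 61], [134, 90, 60], [136, 104, 82], [143, 143, 133], [144, 142, 128], [145, 142, 129], [145, 141, 129], [144, 141, 129], [144, 141, 130], [145, 141, 129], [150, 148, 134]]
[0.58780256 0.02591111 0.00437582] [0.59260899 0.02567015 0.02237582]
[0.5565756  0.02826302 0.02627582]
```

```bash
python3 -m handwheel '0 5 0 0 0 0 45; 0 12 0 0 0 0 45; 0 18 0 0 0 0 45; 0 21 0 0 0 0 45; 0 21 1.5 0 0 0 45; 0 21 3 0 0 0 45; 0 21 3 0 0 0 45' 40
python3 - <<'E'
from h import *
f=cam("wrist","pics/w17.png");g=f["pixels"];cv2.imwrite("pics/w17c.png",cv2.resize(g[160:384,130:370,::-1],(643,600),interpolation=cv2.INTER_CUBIC))
print(readout.get_obs()["contact_force"])
print(g[168:184,249,1].tolist())
for c in(150,160,180,190,308,310):print(c,g[300:345,c,0].tolist())
E
```

```text
clock: 22.6
tcp_pos: [0.5352, 0.0292, 0.0224]
orientation: [-2.168, 2.27, -0.001]
contact_force: [-0.1, -0.4, -3.9]
grip_width: 0.0489
[ 0.58910257 -0.47106899 -3.11107668]
[142, 141, 143, 142, 144, 145, 138, 107, 146, 143, 143, 142, 143, 143, 144, 151]
150 [31, 34, 31, 32, 32, 32, 32, 31, 33, 34, 30, 32, 33, 31, 32, 33, 33, 31, 32, 31, 33, 31, 30, 28, 29, 31, 34, 34, 34, 33, 32, 32, 32, 31, 33, 31, 33, 32, 32, 33, 32, 33, 33, 31, 31]
160 [34, 32, 30, 33, 32, 34, 32, 34, 34, 33, 31, 32, 33, 33, 32, 32, 32, 32, 32, 34, 30, 30, 31, 34, 32, 31, 33, 34, 33, 32, 32, 34, 33, 33, 33, 31, 32, 32, 31, 32, 33, 33, 32, 35, 39]
180 [30, 32, 30, 32, 30, 32, 31, 30, 25, 26, 25, 23, 26, 25, 30, 29, 30, 34, 34, 32, 35, 35, 37, 36, 41, 42, 41, 41, 40, 42, 42, 43, 42, 41, 42, 41, 39, 34, 31, 31, 40, 37, 35, 25, 27]
190 [198, 197, 200, 202, 204, 199, 182, 168, 166, 163, 163, 162, 161, 163, 165, 169, 154, 25, 34, 34, 38, 37, 35, 36, 36, 36, 35, 36, 36, 33, 33, 33, 33, 34, 35, 37, 36, 36, 33, 60, 141, 201, 196, 196, 194]
308 [201, 202, 188, 157, 154, 60, 34, 84, 107, 159, 159, 155, 148, 157, 156, 153, 114, 29, 34, 34, 36, 34, 36, 35, 36, 35, 37, 36, 35, 34, 33, 34, 37, 35, 36, 35, 37, 35, 30, 60, 141, 201, 196, 195, 194]
310 [21, 21, 31, 50, 49, 51, 51, 49, 50, 46, 46, 44, 41, 48, 78, 103, 90, 32, 33, 36, 35, 37, 34, 37, 35, 36, 35, 34, 34, 34, 36, 37, 37, 35, 35, 36, 35, 34, 31, 61, 139, 200, 194, 194, 195]
```

View pics/w17c.png

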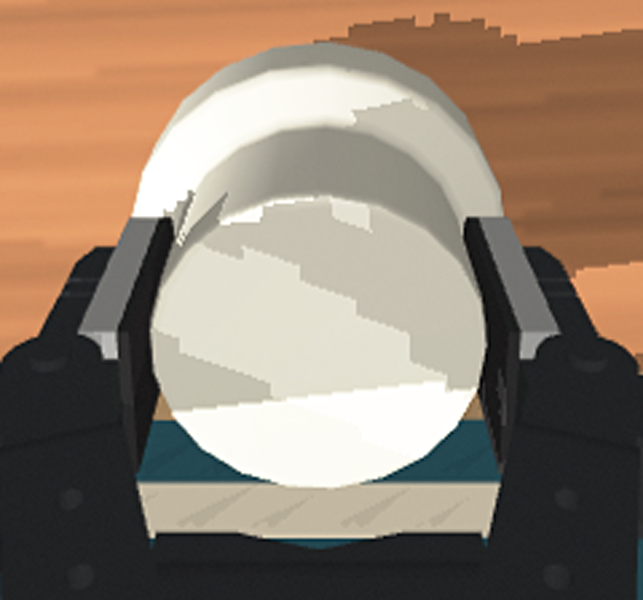

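```bash
python3 -m handwheel '0 0.5 0.3 0 0 0 45; 0 1 0.6 0 0 0 45; 0 1 1 0 0 0 45; 0 1 1 0 0 0 45' 40
python3 - <<'E'
from h import *
y=np.radians(-2.55);u=np.array([np.cos(y),np.sin(y),0]);k=np.array([0,0,1.])
f=cam("wrist");g=f["pixels"];print(g[310:325,190,0].tolist(),g[310:325,308,0].tolist(),g[335:345,250,0].tolist(),g[168:180,249,1].tolist())
print(readout.get_obs()["contact_force"],readout.get_obs()["tcp_pos"])
E
```

```text
clock: 23.15
tcp_pos: [0.5342, 0.0292, 0.0219]
orientation: [-2.167, 2.27, -0.001]
contact_force: [-2.0, 0.5, 3.8]
grip_width: 0.0491
[164, 166, 165, 166, 169, 155, 25, 33, 35, 35, 36, 37, 35, 36, 35] [158, 158, 157, 158, 153, 112, 30, 35, 36, 37, 34, 36, 36, 36, 37] [252, 252, 252, 252, 252, 253, 251, 212, 192, 194] [142, 143, 142, 144, 147, 149, 152, 149, 142, 142, 141, 141]
[-2.01031829  0.45297654  3.97081742] [0.53422859 0.0292279  0.02192622]
```

```bash
python3 -m handwheel '0 0 -0.5 0 0 0 52; 0 0 -0.5 0 0 0 60; 0 0 -0.5 0 0 0 68; 0 0 -0.5 0 0 0 70; 0 0 -20 0 0 0 70; 0 -10 -60 0 0 0 70; 0 -30 -110 0 0 0 70; 0 -40 -160 0 0 0 70; 0 -40 -160 0 0 0 70; 0 -40 -160 0 0 0 70' 40
python3 - <<'E'
from h import *
f=cam("wrist","pics/w18.png");g=f["pixels"];cv2.imwrite("pics/w18c.png",cv2.resize(g[110:384,130:370,::-1],(526,600),interpolation=cv2.INTER_CUBIC))
cam("top","pics/t18.png");cam("side","pics/s18.png")
E
```

```text
clock: 24.45
tcp_pos: [0.5732, 0.0274, 0.181]
orientation: [-2.168, 2.27, 0.001]
contact_force: [-0.0, -0.6, 0.7]
grip_width: 0.0701
```

View pics/w18.png

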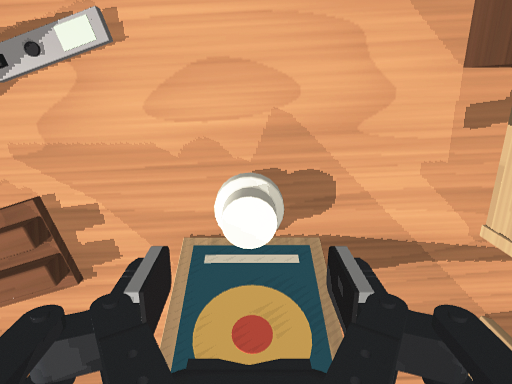

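Weight stands at (249,205) before the panel's lower edge (row ~237, from 184 to 320); I measure gap and centring.

```bash
python3 - <<'E'
from h import *
f=cam("wrist");g=f["pixels"];hsv=cv2.cvtColor(g,cv2.COLOR_RGB2HSV)
cv2.imwrite("pics/w18c.png",cv2.resize(g[165:265,170:330,::-1],(800,500),interpolation=cv2.INTER_CUBIC))
m=cv2.inRange(hsv,np.array((0,0,120)),np.array((179,50,255)));m[255:]=0;m[:160]=0;m[:,:205]=0;m[:,:][:,295:]=0;m[252:]=0
n,l,s,c=cv2.connectedComponentsWithStats(m);i=1+np.argmax(s[1:,4]);print(s[i])
ys,xs=np.where(l==i)
# leftmost/rightmost & topmost give base outline
x0,x1,y0=xs.min()-.5,xs.max()+.5,ys.min()-.5;yl=ys[xs==xs.min()].mean();yr=ys[xs==xs.max()].mean();print(x0,yl,x1,yr,y0)
for z in(0,.018):print(z,onz(f,x0,yl,z),onz(f,x1,yr,z),onz(f,249,y0,z))
for c in(190,200,205,215,285,295,305,315):print(c,g[228:246,c].tolist() if c in(200,) else g[228:246,c,0].tolist())
for rr in(237,239,241): print(rr,[int(v) for v in g[rr,176:196,0]],[int(v) for v in g[rr,312:328,0]])
E
```

```text
[ 214  172   70   77 4129]
213.5 208.5 283.5 207.5 171.5
0 [0.52901376 0.0646408  0.        ] [ 0.5268769  -0.00617916  0.        ] [0.56595104 0.0269531  0.        ]
0.018 [0.53566718 0.06231215 0.018     ] [ 0.53364935 -0.00456315  0.018     ] [0.57054706 0.02672364 0.018     ]
190 [223, 222, 216, 210, 212, 196, 123, 127, 135, 165, 174, 165, 176, 174, 173, 169, 162, 171]
200 [[220, 150, 102], [216, 144, 99], [210, 141, 96], [207, 140, 94], [207, 141, 95], [205, 139, 94], [191, 130, 87], [127, 86, 58], [137, 97, 66], [168, 132, 95], [179, 144, 104], [178, 142, 102], [178, 142, 103], [175, 140, 101], [170, 136, 99], [183, 146, 104], [167, 135, 100], [27, 71, 84]]
205 [219, 215, 208, 206, 207, 204, 205, 192, 138, 173, 185, 173, 178, 186, 186, 190, 177, 26]
215 [217, 207, 202, 204, 203, 186, 122, 127, 134, 155, 164, 159, 152, 154, 163, 167, 153, 27]
285 [222, 218, 213, 213, 218, 205, 138, 146, 156, 169, 158, 158, 156, 149, 150, 157, 151, 27]
295 [218, 216, 212, 214, 217, 221, 212, 144, 157, 175, 168, 168, 167, 169, 168, 170, 156, 28]
305 [217, 213, 212, 214, 217, 221, 212, 145, 152, 153, 143, 135, 140, 149, 150, 147, 113, 31]
315 [215, 214, 213, 214, 219, 207, 141, 147, 153, 169, 160, 159, 158, 150, 153, 160, 160, 159]
237 [207, 206, 206, 206, 205, 206, 206, 196, 181, 167, 170, 177, 178, 180, 165, 162, 156, 157, 157, 158] [168, 168, 169, 169, 172, 175, 175, 151, 138, 139, 139, 139, 138, 139, 139, 138]
239 [211, 211, 211, 210, 211, 211, 214, 194, 166, 168, 169, 178, 178, 165, 165, 162, 169, 169, 173, 176] [162, 160, 159, 159, 159, 163, 157, 160, 133, 139, 138, 138, 139, 138, 136, 137]
241 [213, 216, 216, 214, 216, 217, 229, 162, 158, 169, 175, 180, 178, 178, 174, 170, 170, 169, 174, 176] [160, 157, 149, 150, 153, 163, 165, 167, 139, 129, 129, 129, 129, 129, 129, 128]
```

View pics/w18c.png

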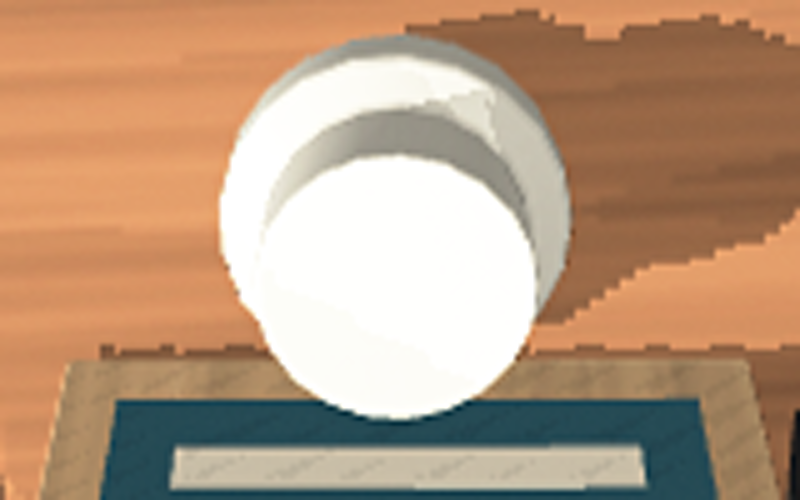

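```bash
python3 - <<'E'
from h import *
f=cam("wrist")
A=onz(f,184.3,236.5,.0041);B=onz(f,319.4,236.5,.0041);d=A-B;print(A,B,np.linalg.norm(d),(A+B)/2,np.degrees(np.arctan2(d[1],d[0]))-90)
for x in(.530,.532,.534):
    # predicted outline far point and left/right for a centre at x
    C=np.array([x,.0285,0]);th=np.linspace(0,6.28,200)
    for z in(0,.018):
        q=proj(f,C+np.stack([.034*np.cos(th),.034*np.sin(th),0*th+z],1));print(x,z,"min row",q[:,1].min().round(1),"cols",q[:,0].min().round(1),q[:,0].max().round(1))
E
```

```text
[0.50140902 0.09638919 0.0041    ] [ 0.49513762 -0.04223084  0.0041    ] 0.13876181804792107 [0.49827332 0.02707917 0.0041    ] -2.590390484764953
0.53 0 min row 173.6 cols 215.4 282.7
0.53 0.018 min row 178.5 cols 213.6 284.4
0.532 0 min row 171.6 cols 215.2 282.6
0.532 0.018 min row 176.4 cols 213.4 284.4
0.534 0 min row 169.6 cols 215.1 282.6
0.534 0.018 min row 174.4 cols 213.3 284.4
```

```bash
python3 - <<'E'
import cv2
a=cv2.imread("pics/s18.png");cv2.imwrite("pics/s18c.png",cv2.resize(a[130:230,170:320],(800,533),interpolation=cv2.INTER_CUBIC))
from h import *
rel([.500,-.27,.26],Rt(-2.5,0,True));rel([.500,-.27,.26],Rt(-2.5,0,False))
print(readout.get_obs()["joints"].round(2))
E
```

```text
rel mm [300.2  59.1 -79.9] deg [4.000e-02 1.000e-01 8.984e+01]
rel mm [300.2  59.1 -79.9] deg [-1.000e-01  4.000e-02 -9.016e+01]
[-1.02  0.82  1.36  1.91 -0.87  1.2  -0.95]
```

View pics/s18c.png

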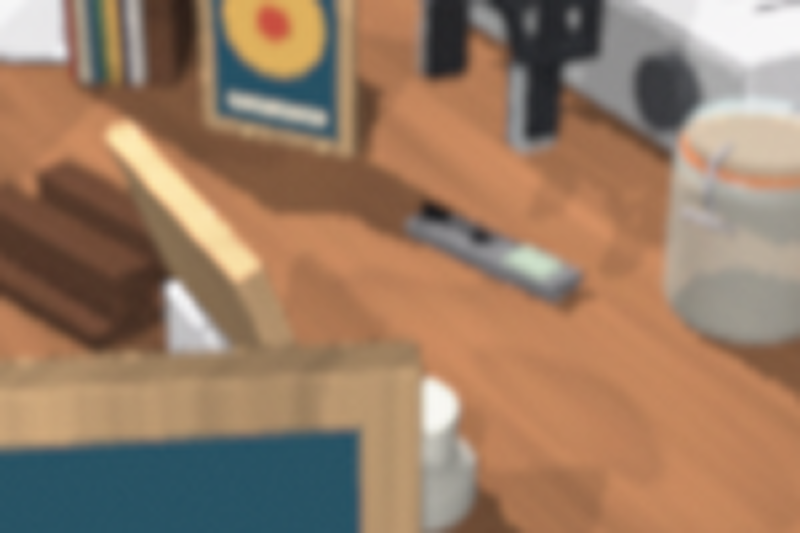

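View pics/t18.png

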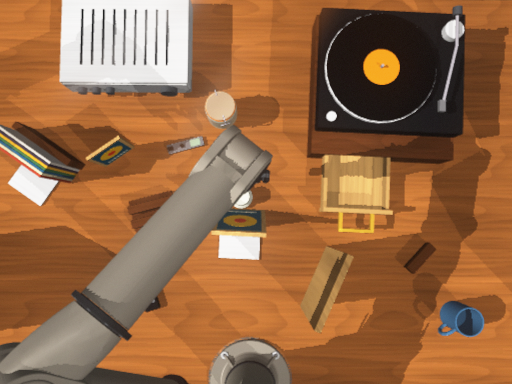

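```bash
python3 -m handwheel '0 0 -40 0 0 -5 50; 30 0 -80 0 0 -15 40; 75 5 -80 0 0 -25 40; 120 15 -80 0 0 -35 40; 165 30 -80 0 0 -45 40; 210 45 -80 0 0 -55 40; 255 70 -80 0 0 -65 40; 295 90 -80 0 0 -75 40; 315 110 -80 0 0 -85 40; 323 119 -80 0 0 -90.2 40; 323 119 -80 0 0 -90.2 40; 323 119 -80 0 0 -90.2 40'
python3 - <<'E'
from h import *
rel([.4396,-.2985,.0395],Rt(-2.6,0));print(readout.get_obs()["joints"].round(2))
f=cam("wrist","pics/w20.png");cam("side","pics/s20.png")
E
```

```text
clock: 26.2
tcp_pos: [0.4402, -0.2895, 0.2605]
orientation: [-3.139, 0.069, -0.003]
contact_force: [0.0, 0.1, 0.1]
grip_width: 0.04
rel mm [ -0.6   9.5 221. ] deg [-0.11 -0.11  0.1 ]
[-0.38  0.32  1.05  1.92 -0.31  1.08  0.76]
```

View pics/w20.png

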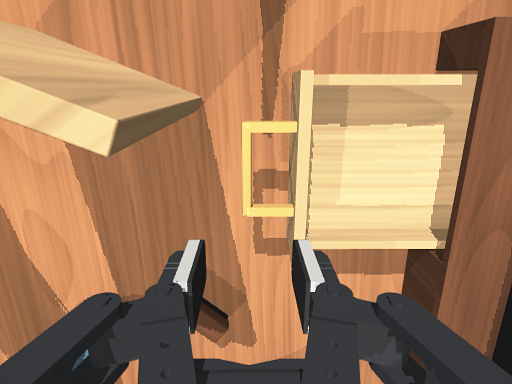

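View pics/s20.png

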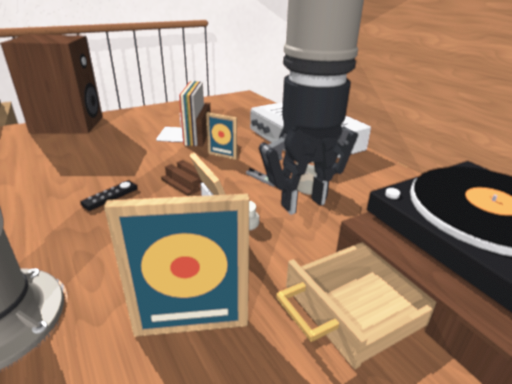

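```bash
python3 -m handwheel '0 9.5 30 0 0 0 40; 0 9.5 75 0 0 0 40; 0 9.5 120 0 0 0 40; 0 9.5 160 0 0 0 40; 0 9.5 195 0 0 0 40; 0 9.5 215 0 0 0 40; 0 9.5 221 0 0 0 40; 0 9.5 221 0 0 0 40; 0 9.5 221 0 0 0 8; 0 9.5 221 0 0 0 8; 0 9.5 221 0 0 0 8; 0 9.5 221 0 0 0 8' 40
```

```text
clock: 27.8
tcp_pos: [0.4403, -0.2996, 0.0408]
orientation: [-3.139, 0.067, -0.006]
contact_force: [-1.0, 0.6, 7.8]
grip_width: 0.0089
```

```bash
python3 -m handwheel '5 0 -1 0 0 0 8; 15 0 -1 0 0 0 8; 27 0 -1 0 0 0 8; 39 0 -1 0 0 0 8; 51 0 -1 0 0 0 8; 63 0 -1 0 0 0 8; 75 0 -1 0 0 0 8; 87 0 -1 0 0 0 8; 98 0 -1 0 0 0 8; 108 0 -1 0 0 0 8; 116 0 -1 0 0 0 8; 120 0 -1 0 0 0 8' 40
```

```text
clock: 29.3
tcp_pos: [0.5602, -0.3046, 0.0409]
orientation: [-3.14, 0.067, -0.004]
contact_force: [-1.6, -4.8, -5.3]
grip_width: 0.0088
```

```bash
python3 -m handwheel '4 0 0 0 0 0 8; 8 0 0 0 0 0 8; 12 0 0 0 0 0 8; 12 0 0 0 0 0 8' 40
```

```text
clock: 29.8
tcp_pos: [0.5722, -0.3051, 0.0409]
orientation: [-3.14, 0.067, -0.004]
contact_force: [0.1, -4.9, -7.6]
grip_width: 0.0089
```

```bash
python3 -m handwheel '1.5 0 0 0 0 0 8; 3 0 0 0 0 0 8; 4 0 0 0 0 0 8; 4 0 0 0 0 0 8' 40
```

```text
clock: 30.3
tcp_pos: [0.5742, -0.3052, 0.0409]
orientation: [-3.138, 0.068, 0.0]
contact_force: [-4.9, -3.6, -2.8]
grip_width: 0.0091
```

```bash
python3 -m handwheel '1.5 0 0 0 0 0 8; 3 0 0 0 0 0 8; 4 0 0 0 0 0 8; 4 0 0 0 0 0 8; 4 0 0 0 0 0 8' 60
```

```text
clock: 30.92
tcp_pos: [0.5742, -0.3051, 0.0409]
orientation: [-3.136, 0.071, 0.01]
contact_force: [-14.9, 0.0, 7.7]
grip_width: 0.0091
```

```bash
python3 -m handwheel '-2 0 0 0 0 0 8; -4.5 0 0 0 0 0 8; -4.5 0 0 0 0 0 14; -4.5 0 0 0 0 0 25; -5 0 0 0 0 0 38; -5.5 0 0 0 0 0 40; -5.5 0 -10 0 0 0 40; -5.5 0 -50 0 0 0 40; -5.5 0 -100 0 0 0 40; -5.5 0 -150 0 0 0 40; -30 0 -200 0 0 0 40; -60 0 -220 0 0 0 40' 40
python3 - <<'E'
from h import *
import pickle
F={n:cam(n,f"pics/{n}22.png") for n in("side","top","wrist")};pickle.dump(F,open("F22.pkl","wb"))
E
```

```text
clock: 32.42
tcp_pos: [0.5196, -0.3043, 0.2646]
orientation: [3.14, -0.067, 0.011]
contact_force: [0.8, -0.0, 0.1]
grip_width: 0.04
```

View pics/wrist22.png

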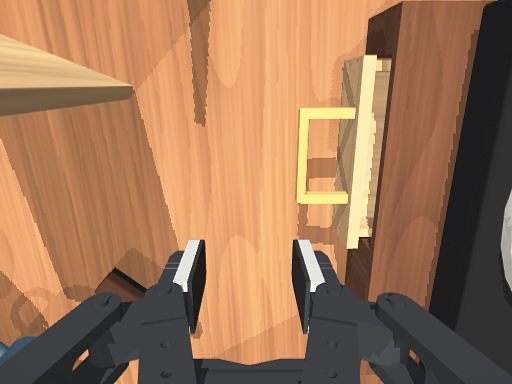

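View pics/side22.png

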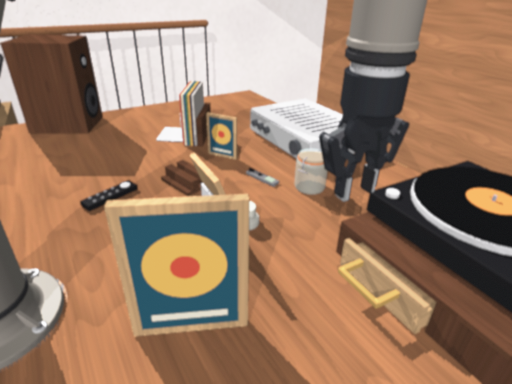

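View pics/top22.png

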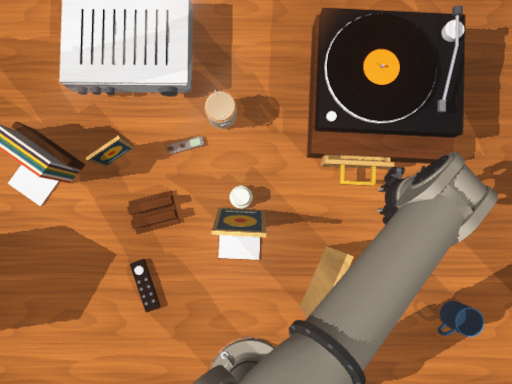

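```bash
python3 - <<'E'
from h import *
import pickle
F0=pickle.load(open("F0.pkl","rb"))["top"];F=pickle.load(open("F22.pkl","rb"));f=F["top"]
d=cv2.absdiff(F0["pixels"],f["pixels"]).max(axis=2)
for n,(x0,y0,x1,y1) in dict(jar=(203,88,240,130),gauge=(160,132,212,158),bookplate=(216,238,264,262)).items():
    b=d[y0:y1,x0:x1];print(n,b.mean().round(2),(b>40).sum())
def hrow(f):
    hsv=cv2.cvtColor(f["pixels"],cv2.COLOR_RGB2HSV);m=cv2.inRange(hsv,np.array((20,140,150)),np.array((30,255,255)));m[:175]=0;m[192:]=0
    return np.mean([np.where(m[:,c])[0].mean() for c in range(345,370) if m[:,c].any()])
r0,r1=hrow(F0),hrow(f);print("handle rows",r0,r1,"dx mm",(onz(f,357,r1,.062)-onz(f,357,r0,.062))[0]*1000)
a=f["pixels"];cv2.imwrite("pics/t22c.png",cv2.resize(a[175:275,190:290,::-1],(600,600),interpolation=cv2.INTER_CUBIC))
E
```

```text
jar 4.16 0
gauge 3.69 0
bookplate 18.59 275
handle rows 184.18 182.62 dx mm 4.462615057732711
```

View pics/t22c.png

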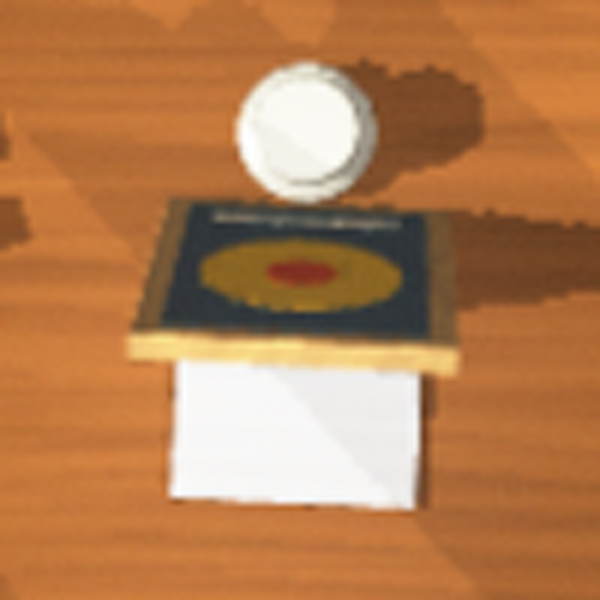

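```bash
python3 - <<'E'
from h import *
o=readout.get_obs();print(o["clock"],o["contact_force"]);print(workorder.hand_in())
E
```

```text
32.575 [ 0.28923785 -0.14446922 -0.26375075]
the job is handed in; nothing more can be done
None
```

I lifted the panel out of the stand and leaned it, picture outward, on the free-standing bookend. I then opened the drawer about 130 mm, stood the white weight against the panel's lower edge, pushed the drawer home and handed the job in at 32.6 s.

**Panel:** It is square to the bookend, with both turned about -2.6° in the world frame. It is centred within about 1–3 mm. I estimate the lean at 19° rather than exactly 20°.

**Weight:** The measured gap to the panel's lower edge is 0 ± 1.5 mm, and the panel did not shift. The weight is about 3–4 mm left of the middle by two views. I left it there, because correcting it after the drawer was shut would have broken the order.

**Drawer:** It hit a hard stop at 15 N. The handle ended about 4.5 mm further in than at the start by the top view (about 3 mm by the arm's own readings), which fits a drawer that began a few mm open.

**Left in place:** Before-and-after images show the jar and gauge unmoved. The same comparison flagged many pixels over the bookend's foot plate. Its corners had not moved by more than about 2 mm, so I put that down to the panel's shadow.

**Robot:** At hand-in the gripper was about 0.26 m above the table and read under 0.5 N, touching nothing.

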